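# Put the piled wooden lids back on the bakehouse pots

## Task

The baker's washed topping pots stand open around a metal cooling slab on which their wooden lids are piled up. Take the piles apart and put every lid on the pot of its own shape and size, lying flat, centred over the mouth and turned to line up with the pot's sides. Set each lid down, do not drop it, and let go of it.

Things in the scene. Friction and masses are not known exactly. Their poses are not given: they have to be found in the camera images.
- lid_large_oblong: The large oblong lid: flat wooden slab, pale top with a dark brown border and sides (all five lids alike), oblong 112 (along its x) x 68 (along its y) mm, 20 mm thick, loose, no knob, 18 to 140 g. Origin: centre of its underside, z up. At the start a bottom lid of one of the two piles, flat on the cooling slab. (The piles stand on one fixed bare aluminium cooling slab 160 x 360 mm whose top is 15 mm above the bench.)
- lid_large_square: The large square lid: flat wooden slab, pale top with a dark brown border and sides (all five lids alike), square 68 x 68 mm, 20 mm thick, loose, no knob, 18 to 140 g. Origin: centre of its underside, z up. At the start the other bottom lid, flat on the cooling slab. (The piles stand on one fixed bare aluminium cooling slab 160 x 360 mm whose top is 15 mm above the bench.)
- lid_round: The round lid: flat wooden slab, pale top with a dark brown border and sides (all five lids alike), round, diameter 56 mm, 20 mm thick, loose, no knob, 18 to 140 g. Origin: centre of its underside, z up. At the start it is second from below, on either of the two bottom lids, with the small square lid on top of it. (The piles stand on one fixed bare aluminium cooling slab 160 x 360 mm whose top is 15 mm above the bench.)
- lid_small_oblong: The small oblong lid: flat wooden slab, pale top with a dark brown border and sides (all five lids alike), oblong 64 (along its x) x 38 (along its y) mm, 20 mm thick, loose, no knob, 18 to 140 g. Origin: centre of its underside, z up. At the start it is the top lid of the lower pile, on whichever bottom lid does not carry the round one. (The piles stand on one fixed bare aluminium cooling slab 160 x 360 mm whose top is 15 mm above the bench.)
- lid_small_square: The small square lid: flat wooden slab, pale top with a dark brown border and sides (all five lids alike), square 36 x 36 mm, 20 mm thick, loose, no knob, 18 to 140 g. Origin: centre of its underside, z up. At the start it lies on the round lid, top of the pile of three. (The piles stand on one fixed bare aluminium cooling slab 160 x 360 mm whose top is 15 mm above the bench.)
- pot_large_oblong: The large oblong pot that takes the large oblong lid: empty white stoneware pot with terracotta foot, fixed to the bench, oblong, outside 118 (x) x 74 (y), mouth 94 x 50 mm, walls 12 mm thick with a flat rim, 50 mm tall. Origin: centre of its underside, at bench height, z up; the rim lies at z = 50 mm. The seated lid's underside lies on the rim; there is no groove.
- pot_large_square: The large square pot that takes the large square lid: empty white stoneware pot with terracotta foot, fixed to the bench, square, outside 74 x 74, mouth 50 x 50 mm, walls 12 mm thick with a flat rim, 50 mm tall. Origin: centre of its underside, at bench height, z up; the rim lies at z = 50 mm. The seated lid's underside lies on the rim; there is no groove.
- pot_round: The round pot that takes the round lid: empty white stoneware pot with terracotta foot, fixed to the bench, round, outside diameter 62, mouth diameter 38 mm, walls 12 mm thick with a flat rim, 50 mm tall. Origin: centre of its underside, at bench height, z up; the rim lies at z = 50 mm. The seated lid's underside lies on the rim; there is no groove.
- pot_small_oblong: The small oblong pot that takes the small oblong lid: empty white stoneware pot with terracotta foot, fixed to the bench, oblong, outside 70 (x) x 44 (y), mouth 46 x 20 mm, walls 12 mm thick with a flat rim, 50 mm tall. Origin: centre of its underside, at bench height, z up; the rim lies at z = 50 mm. The seated lid's underside lies on the rim; there is no groove.
- pot_small_square: The small square pot that takes the small square lid: empty white stoneware pot with terracotta foot, fixed to the bench, square, outside 42 x 42, mouth 18 x 18 mm, walls 12 mm thick with a flat rim, 50 mm tall. Origin: centre of its underside, at bench height, z up; the rim lies at z = 50 mm. The seated lid's underside lies on the rim; there is no groove.
There are look-alikes about, which are no part of the job. Leave any purple look-alike of the lid_small_square alone. What is shaped like the lid_round but pink or yellow is not meant.

How it is judged:
By the outcome, as a careful person would: the job done as asked, in the order asked, and still so for the second after the job is handed in, with the robot touching nothing.
It also fails if it takes over 125 s, if anything falls off the work surface, if the arm or the gripper's body presses on something with over 40 N, if the wrist force passes 120 N, or if a joint passes its speed limit or range.

## Robot

A 7-joint arm with a two-finger parallel gripper is mounted at the origin on the work surface. World frame = base frame: x ahead of the robot, y to its left, z up, the work surface at z = 0. Lengths are in m, angles in rad, forces in N, time in s.
With the tool pointing down it reaches from about 0.4 to 0.85 m from the base axis. Payload 4.5 kg.
Tool frame: the origin (TCP) lies at the very end of the fingers, on their centre line; the grasp point (between the pads) lies 19 mm behind it; z points along the fingers, y is the direction in which the jaws open and shut (so a half turn about z gives the same grasp; the last joint's range is limited). The gripper opens to 88 mm and grips with 3 to 60 N. Pads are 18 mm wide; open, the fingers measure 123 mm over their backs; the gripper's body (75 mm by 187 mm) begins 45 mm behind the grasp point.
Start: joints at [1.295, 0.689, -0.195, 1.565, 0.157, 0.902, -0.215], TCP at [0.191, -0.595, 0.239] pointing down, gripper open.
Joint ranges: [-3.01, 3.01], [-0.46, 2.08], [-1.47, 1.51], [0.13, 2.56], [-1, 4.14], [0.04, 2.09], [-2.66, 2.66]. Speed limits (rad/s): [2.57, 2.57, 3.14, 3.14, 3.14, 3.14, 3.14].

## Interface

Orientations are given as a unit quaternion [x, y, z, w].
In Python, from plant import telemetry, imaging, r gives the robot as it stands.
- The arm moves only by the shell command python3 -m creep 'ROWS' [FORCE]. ROWS is JSON, a list of rows, each a list of 5 numbers: the closure in counts, from 0 (fully open) to 255 (shut), then the shift along the tool's x, y, z in m, then the turn about the tool's z in degrees. In form: [[fingers, x, y, z, yaw], ...]. A call has 1 to 10 rows; each row is the pose to reach, as a shift and turn from the pose commanded when the call began, along the tool's axes at that moment; what a row does not reach only later rows make up. A row lasts 1/8 s, in which the tool goes at most 62.5 mm and 10.7 degrees, less where a joint would pass 70% of its speed; a pose out of reach is approached as far as the arm can. A call with a gripper value outside its range is refused whole. The fingers move at their own pace and stop on an object; FORCE is the grip in N (left out, the last holds). Time passes only in rows, so rows that repeat a pose let the fingers close. It gives the time, the measured TCP pose, the force and the opening at its end, in the units of the state.
- telemetry.get_state(): the state, without advancing time (a new reading comes with each control period).
- imaging.snapshot(name): name is "scene" or "top" or "wrist"; returns a dict with "image" (420x560x3 uint8, blue, green, red), "camera_matrix" (3x3 intrinsics, pixels), "R" (3x3) and "t" (3): a world point X has camera coordinates R X + t; the wrist camera has in their place "hand_eye" (4x4, takes a point from camera to tool coordinates, whose origin is the TCP and whose axes are the flange's). Camera axes: x right, y down, z forward; pixel columns grow to the right and rows downward; lengths in m; the calibration is good to about 2 mm. A picture is of the moment at which its call begins: read the wrist's pose just before it. There is no depth.
- r.finish_job(): hands the job in, once; it reports no verdict.
Trained networks look in a picture, given as the dict that the camera call returned (one of the last four; its "shot" number tells which), for a name from the list of things; names that differ only in an ending like _2 or _b are one class to them, and where a whole thing is asked for, a point or a joint stands for the part that bears it (a point fixed in the world has none). Each returns a list of dicts, best first, with "score" (0 to 1); they miss things now and then, are a little off and sometimes report something else, mostly with a low value. They report only what shows in the picture. A call takes as long as a camera call. They do not tell look-alikes from the thing itself.
- imaging.boxes_of(picture, target): "rect" ([left, top, right, bottom] in pixels, round what is visible of it).
- imaging.trace(picture, target): "pixels" (420x560 bool, what is visible of it) and "rect" ([left, top, right, bottom] in pixels, round what is visible of it).
- imaging.place_of(picture, target): "location" ([row, column] in pixels: a listed point, or the origin of a listed thing).
The state is a dict: "clock": time; "q": joint angles; "qd": joint speeds; "joint_torque": joint torques, N m; "tool_pos": TCP position; "eef_rot": TCP orientation; "contact_force": force on the tool from outside, world axes, zero at the start; "moment": the same for the moment, N m; "opening": opening from 0.0 (shut) to 1.0 (fully open).
Only numpy, scipy, OpenCV 4.12 (cv2) and the standard library are available. Lean on these libraries where they do the work, as an engineer would, in place of code of your own. Each camera call takes 0.05 s, during which the arm holds its last target.

## Working session

There is one attempt and no reset: what is moved stays moved. The work goes in short steps, Python scripts to look and compute and a shell command to move; the robot and the scene stay as the last step left them, time stands still between calls to the robot, and variables do not carry over. Pictures are saved under pics/ and viewed, and the job is handed in when it is done.

```bash
ls -la; mkdir -p pics; python3 - <<'E'
from plant import telemetry, imaging, r
import cv2
s=telemetry.get_state(); print(s)
for n in ["scene","top","wrist"]:
    p=imaging.snapshot(n); cv2.imwrite(f"pics/{n}0.png",p["image"])
    print(n,{k:(v.tolist() if hasattr(v,'tolist') else v) for k,v in p.items() if k!="image"})
E
```

```text
total 12
drwxr-xr-x  3 agent agent 4096 Dec  7 16:54 .
drwxr-xr-x 23 root  root  4096 Dec  7 16:54 ..
drwxr-xr-x  2 agent agent 4096 Dec  7 16:54 pics
{'clock': 0.0, 'q': array([ 1.29478141,  0.68998211, -0.19455138,  1.5663558 ,  0.15730987,
        0.90249421, -0.2150684 ]), 'qd': array([-0.00202383,  0.00018302, -0.00069197, -0.00032906, -0.00018017,
        0.00050948, -0.00073432]), 'joint_torque': array([ 7.69640155e-04, -5.27569056e+01, -1.26663577e+00, -1.53431672e+01,
       -5.25869394e-02,  6.45243490e-03,  2.02155120e-04]), 'tool_pos': array([ 0.19032618, -0.59464464,  0.23790902]), 'eef_rot': array([ 9.88013631e-01,  1.54363906e-01, -2.00354035e-04, -9.00018540e-04]), 'contact_force': array([0.56240177, 0.39277716, 0.03582312]), 'moment': array([ 0.01502892, -0.00544259,  0.00548363]), 'opening': 1.000382911062366}
scene {'camera_matrix': [[381.94818444686985, 0.0, 282.84591134221387], [0.0, 381.94818444686985, 213.47227527906176], [0.0, 0.0, 1.0]], 'R': [[0.7886556943204832, 0.6146550522736328, -0.014878256966915101], [0.4996231872998295, -0.6547875761034557, -0.5671242
[... 331 characters left out ...]
99798234, -0.013360000253074412], [-0.9970327452717463, 0.014729115270722305, -0.07555632348934616], [0.0757392096499562, 0.012280869170740763, -0.9970520309261753]], 't': [0.007961326616354538, 0.49820930238100697, 1.225361512310296], 'shot': 2}
wrist {'camera_matrix': [[305.7851190270157, 0.0, 280.02339662028413], [0.0, 305.7851190270157, 200.96988676472284], [0.0, 0.0, 1.0]], 'hand_eye': [[-0.0016606943659215018, -0.9645523984159802, -0.2638861739542287, 0.06801793521059758], [0.9999986179600961, -0.001622560640417788, -0.00036245670643552546, -0.0002896139543884235], [-7.856283389402323e-05, -0.2638864111828166, 0.9645537599433912, -0.14704052414716515], [0.0, 0.0, 0.0, 1.0]], 'shot': 3}
```

View pics/top0.png

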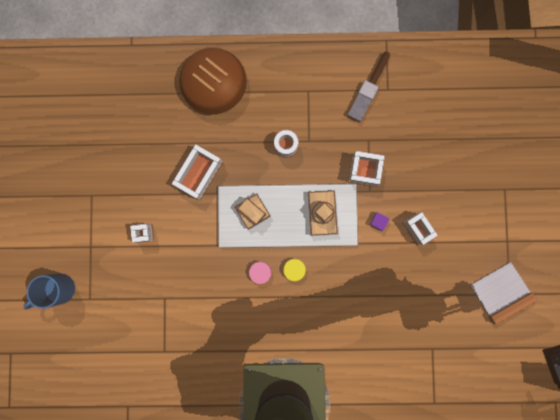

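View pics/scene0.png

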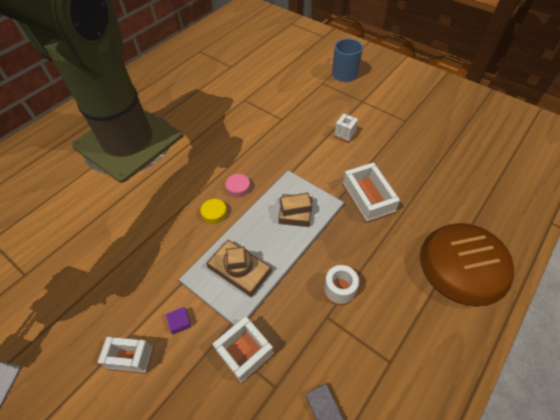

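View pics/wrist0.png

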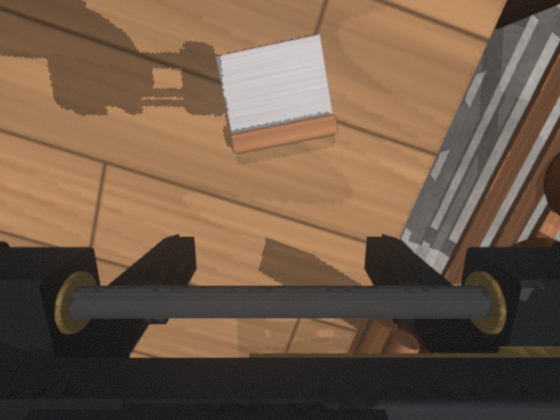

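```bash
cat > h.py <<'E'
from plant import telemetry, imaging, r
import numpy as np, cv2, sys
from scipy.optimize import minimize
from scipy.spatial.transform import Rotation as Ro
DIM={'large_oblong':(.112,.068),'large_square':(.068,.068),'round':(.056,.056),'small_oblong':(.064,.038),'small_square':(.036,.036)}
def shot(n):
    s=telemetry.get_state(); p=imaging.snapshot(n)
    if n=='wrist':
        T=np.eye(4);T[:3,:3]=Ro.from_quat(s['eef_rot']).as_matrix();T[:3,3]=s['tool_pos']
        W=T@np.array(p['hand_eye']); p['R']=W[:3,:3].T; p['t']=-W[:3,:3].T@W[:3,3]
    return p
def proj(p,X):
    c=np.asarray(X)@np.array(p['R']).T+np.array(p['t']); K=np.array(p['camera_matrix'])
    return (c[:,:2]/c[:,2:])*K[0,0]+K[:2,2]
def ray(p,uv,z):
    K=np.array(p['camera_matrix']);R=np.array(p['R']);t=np.array(p['t'])
    d=R.T@np.array([(uv[0]-K[0,2])/K[0,0],(uv[1]-K[1,2])/K[1,1],1]);o=-R.T@t
    return o+d*(z-o[2])/d[2]
def prism(kind,pot,x,y,a,z0,z1):
    L,W=DIM[kind]
    if pot: L+=.006;W+=.006
    if kind=='round':
        th=np.linspace(0,2*np.pi,40,endpoint=False); b=np.c_[np.cos(th),np.sin(th)]*L/2
    else: b=np.array([[1,1],[-1,1],[-1,-1],[1,-1]])*[L/2,W/2]
    c,s=np.cos(a),np.sin(a); b=b@np.array([[c,s],[-s,c]])+[x,y]
    return np.r_[np.c_[b,np.full(len(b),z0)],np.c_[b,np.full(len(b),z1)]]
def sil(p,P,S=4):
    m=np.zeros((420*S,560*S),np.uint8)
    h=cv2.convexHull(proj(p,P).astype(np.float32))
    cv2.fillPoly(m,[np.round((h+.5)*S*16-8).astype(np.int32)],1,shift=4)
    return m
def fit(p,mask,kind,pot,z0,z1,top_only=False,S=4):
    M=cv2.resize(mask.astype(np.float32),(560*S,420*S),interpolation=cv2.INTER_LINEAR)>.5
    ys,xs=np.nonzero(mask); g=ray(p,(xs.mean(),ys.mean()),z1)
    def iou(v):
        m=sil(p,prism(kind,pot,v[0]/1e3,v[1]/1e3,v[2]*np.pi/180,z0,z1),S)>0
        return -(m&M).sum()/max(1,(m|M).sum())
    best=None
    for a in ([0] if kind=='round' else np.arange(0,180 if 'oblong' in kind else 90,15)):
        v=[g[0]*1e3,g[1]*1e3,a]; f=iou(v)
        if best is None or f<best[0]: best=(f,v)
    for sc in (6,2):
        v=best[1]
        q=minimize(iou,v,method='Nelder-Mead',options=dict(initial_simplex=[v,[v[0]+sc,v[1],v[2]],[v[0],v[1]+sc,v[2]],[v[0],v[1],v[2]+2*sc]],xatol=.05,fatol=1e-5))
        best=(q.fun,list(q.x))
    return best[1],-best[0]
def overlay(p,items,fn):
    im=cv2.resize(p['image'],(1120,840)) 
    for (P,col) in items:
        n=len(P)//2
        for B in (P[:n],P[n:]):
            cv2.polylines(im,[np.round((proj(p,B)+.5)*2-.5).astype(np.int32)],True,col,1)
    return im
def st():
    s=telemetry.get_state(); e=Ro.from_quat(s['eef_rot']).as_matrix()
    print('t',round(s['clock'],2),'pos',np.round(s['tool_pos']*1e3,1),'x-axis yaw',round(np.degrees(np.arctan2(e[1,0],e[0,0])),2),'z',np.round(e[:,2],3),'F',np.round(s['contact_force'],1),'open',round(s['opening']*88,1))
    return s
def plan(x,y,z,jaw=None):
    """goal in m, jaw axis (tool y) heading in deg (mod 180). prints shift in tool axes + yaw. """
    s=telemetry.get_state(); e=Ro.from_quat(s['eef_rot']).as_matrix()
    d=e.T@(np.array([x,y,z])-s['tool_pos'])
    out='shift mm '+str(np.round(d*1e3,1))
    if jaw is not None:
        h=np.degrees(np.arctan2(e[1,1],e[0,1]))
        dy=-(jaw-h)  # tool z down: positive yaw about tool z = negative heading
        dy=(dy+90)%180-90
        out+=f' yaw {dy:.1f} (or {dy-180*np.sign(dy):.1f}), q7 {s["q"][6]:.2f}'
    print(out)
E
cat > m0.py <<'E'
from h import *
res={}
for cam in ('top','scene'):
    p=shot(cam)
    its=[]
    for k in DIM:
        for pot in (1,0):
            n=('pot_' if pot else 'lid_')+k
            z={0:{'small_square':(.055,.075),'round':(.035,.055),'small_oblong':(.035,.055)}.get(k,(.015,.035)),1:(0,.05)}[pot]
            for t in imaging.trace(p,n)[:2]:
                if t['pixels'].sum()<20: continue
                v,f=fit(p,t['pixels'],k,pot,*z)
                print(cam,n,round(t['score'],2),'xy mm',np.round(v,1),'iou',round(f,3),t['rect'])
                its.append((prism(k,pot,v[0]/1e3,v[1]/1e3,np.radians(v[2]),*z),(0,255,0) if pot else (255,0,255)))
    im=overlay(p,its,'')
    im = im[180:620,200:1000] if cam=='top' else im[150:750,160:960]
    cv2.imwrite(f'pics/m0_{cam}.png',im)
E
python3 m0.py
```

```text
top pot_large_oblong 0.68 xy mm [595.7 216.5 149. ] iou 0.97 [173.0, 143.6, 222.7, 199.0]
top pot_large_oblong 0.68 xy mm [450.2 344.1  81.5] iou 0.241 [130.1, 224.7, 155.0, 240.8]
top lid_large_oblong 0.7 xy mm [ 487.5 -104.7    1.3] iou 0.637 [305.6, 189.5, 334.3, 235.3]
top pot_large_square 0.82 xy mm [ 598.2 -218.9   79.3] iou 0.971 [347.6, 152.0, 379.8, 189.5]
top lid_large_square 0.8 xy mm [492.7  75.   29.5] iou 0.366 [238.9, 193.0, 268.3, 230.7]
top pot_round 0.58 xy mm [667.5 -13.4  -1.1] iou 0.946 [271.8, 130.6, 295.4, 156.6]
top pot_round 0.52 xy mm [ 600.7 -222.6   20.4] iou 0.572 [348.5, 149.7, 382.2, 186.3]
top lid_round 0.83 xy mm [337.5  55.3   6.1] iou 0.904 [247.9, 265.4, 272.2, 285.3]
top lid_round 0.83 xy mm [342.1 -30.3   9.6] iou 0.893 [285.9, 261.3, 303.7, 279.4]
top pot_small_oblong 0.56 xy mm [ 443.5 -350.7   33.2] iou 0.96 [403.2, 213.5, 436.5, 244.2]
top lid_small_oblong 0.74 xy mm [491.   76.2  50.3] iou 0.92 [232.7, 203.3, 263.1, 225.3]
top pot_small_square 0.82 xy mm [441.1 359.6   1.1] iou 0.908 [132.0, 223.3, 153.8, 242.4]
top lid_small_square 0.63 xy 
[... 936 characters left out ...]
iou 0.943 [226.0, 173.3, 251.6, 198.4]
scene pot_small_oblong 0.8 xy mm [ 443.2 -353.4   32.8] iou 0.969 [100.0, 337.3, 152.5, 376.3]
scene pot_small_oblong 0.23 xy mm [ 607.1 -223.1   82.3] iou 0.637 [213.9, 315.1, 274.4, 385.5]
scene lid_small_oblong 0.59 xy mm [489.1  74.3  48.9] iou 0.942 [279.4, 189.4, 315.3, 214.7]
scene lid_small_oblong 0.59 xy mm [631.8 174.2  48.6] iou 0.305 [343.0, 165.4, 401.9, 223.6]
scene pot_small_square 0.77 xy mm [439.4 357.5  12.9] iou 0.916 [336.5, 113.1, 358.0, 140.2]
scene lid_small_square 0.83 xy mm [ 483.4 -106.7   43.3] iou 0.925 [225.1, 246.9, 247.1, 269.5]
scene lid_small_square 0.58 xy mm [ 487.7 -259.5   64. ] iou 0.894 [164.9, 306.9, 192.6, 336.0]
```

View pics/m0_top.png

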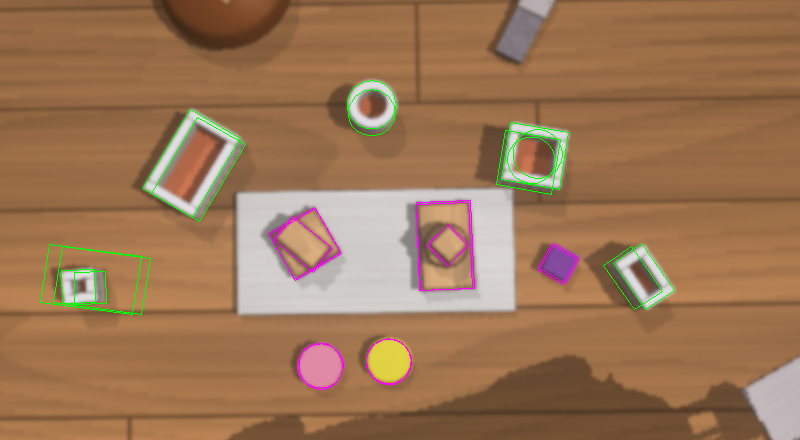

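```bash
python3 - <<'E'
from h import *
st(); plan(.4,-.3,.25,134); plan(.4845,-.106,.2,134);plan(.4845,-.106,.2,44)
E
```

```text
t 1.25 pos [ 190.6 -595.3  238.7] x-axis yaw 17.75 z [ 0. -0. -1.] F [-0.4 -0.1  0.9] open 88.0
shift mm [ 289.5 -217.3  -11.3] yaw -26.2 (or 153.8), q7 -0.22
shift mm [ 429.1 -376.4   38.7] yaw -26.2 (or 153.8), q7 -0.22
shift mm [ 429.1 -376.4   38.7] yaw 63.8 (or -116.2), q7 -0.22
```

```bash
python3 -m creep '[[0,0.43,-0.376,0.039,-26],[0,0.43,-0.376,0.039,-26],[0,0.43,-0.376,0.039,-26],[0,0.43,-0.376,0.039,-26],[0,0.43,-0.376,0.039,-26],[0,0.43,-0.376,0.039,-26],[0,0.43,-0.376,0.039,-26],[0,0.43,-0.376,0.039,-26],[0,0.43,-0.376,0.039,-26],[0,0.43,-0.376,0.039,-26]]' 10
cat > w.py <<'E'
# usage: w.py name kind pot z0 z1
from h import *
a=sys.argv; k=a[3]; pot=int(a[4]); z0,z1=float(a[5]),float(a[6]); cam=a[1]
s=st(); p=shot(cam); its=[]
for t in imaging.trace(p,('pot_' if pot else 'lid_')+k)[:3]:
    if t['pixels'].sum()<50: continue
    v,f=fit(p,t['pixels'],k,pot,z0,z1,S=2)
    c=t['rect']; edge=c[0]<3 or c[1]<3 or c[2]>556 or c[3]>416
    print(k,round(t['score'],2),'xy mm',np.round(v,1),'iou',round(f,3),np.round(c),'EDGE' if edge else '')
    its.append((prism(k,pot,v[0]/1e3,v[1]/1e3,np.radians(v[2]),z0,z1),(0,255,0)))
cv2.imwrite('pics/'+a[2]+'.png',cv2.resize(overlay(p,its,''),(784,588)))
E
python3 w.py wrist a1 small_square 0 .055 .075
```

```text
clock: 2.5
tool_pos: [0.4882, -0.1005, 0.1998]
eef_rot: [0.926, 0.377, 0.002, -0.001]
contact_force: [0.2, 0.0, 0.1]
opening: 0.995
t 2.5 pos [ 488.2 -100.5  199.8] x-axis yaw 44.26 z [ 0.003  0.003 -1.   ] F [0.2 0.  0.1] open 87.6
small_square 0.87 xy mm [ 478.3 -210.6   74.3] iou 0.403 [337. 261. 370. 286.] 
small_square 0.6 xy mm [ 485.8 -105.8   44.8] iou 0.947 [262. 176. 303. 217.] 
small_square 0.53 xy mm [523.3 -86.2   1.5] iou 0.305 [221. 128. 343. 247.]
```

View pics/a1.png

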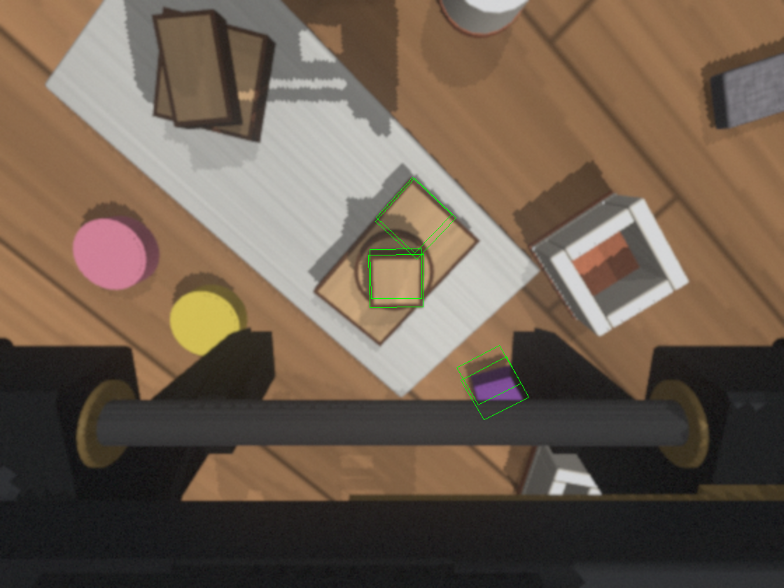

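```bash
python3 - <<'E'
from h import *
st(); plan(.4852,-.106,.058,134.6)
E
```

```text
t 2.6 pos [ 486.  -104.8  199.7] x-axis yaw 43.92 z [ 0.  0. -1.] F [0.3 0.1 0.1] open 87.8
shift mm [ -1.5   0.3 141.7] yaw -0.7 (or 179.3), q7 -0.91
```

```bash
python3 -m creep '[[0,-0.001,0,0.05,-0.7],[0,-0.001,0,0.1,-0.7],[0,-0.001,0,0.13,-0.7],[0,-0.001,0,0.141,-0.7],[0,-0.001,0,0.141,-0.7],[200,-0.001,0,0.141,-0.7],[200,-0.001,0,0.141,-0.7],[200,-0.001,0,0.141,-0.7],[200,-0.001,0,0.141,-0.7],[200,-0.001,0,0.141,-0.7]]' 10; python3 -c "
from h import *
st()"
```

```text
clock: 3.85
tool_pos: [0.4848, -0.1067, 0.0588]
eef_rot: [0.926, 0.378, 0.0, 0.0]
contact_force: [0.2, -0.0, 1.1]
opening: 0.454
t 3.85 pos [ 484.8 -106.7   58.8] x-axis yaw 44.46 z [ 0. -0. -1.] F [ 0.2 -0.   1.1] open 40.0
```

```bash
python3 -m creep '[[200,0,0,0,0],[200,0,0,0,0],[200,0,0,-0.01,0],[200,0,0,-0.03,0],[200,0,0,-0.06,0],[200,0,0,-0.1,0],[200,0,0,-0.1,0]]' 15; python3 w.py wrist a2 small_square 0 .157 .177; python3 -c "
from h import *
plan(.4403,.3585,.2,5+90);plan(.4403,.3585,.2,5)"
```

```text
clock: 4.72
tool_pos: [0.4865, -0.1071, 0.1616]
eef_rot: [0.926, 0.378, 0.003, 0.002]
contact_force: [1.2, -0.4, -0.5]
opening: 0.406
t 4.72 pos [ 486.5 -107.1  161.6] x-axis yaw 44.43 z [ 0.006 -0.001 -1.   ] F [ 1.2 -0.4 -0.5] open 35.7
small_square 0.77 xy mm [ 490.  -103.6   46.4] iou 0.82 [238. 213. 318. 282.] 
shift mm [ 294.2 -363.3  -41.1] yaw 39.4 (or -140.6), q7 -0.94
shift mm [ 294.2 -363.3  -41.1] yaw -50.6 (or 129.4), q7 -0.94
```

View pics/a2.png

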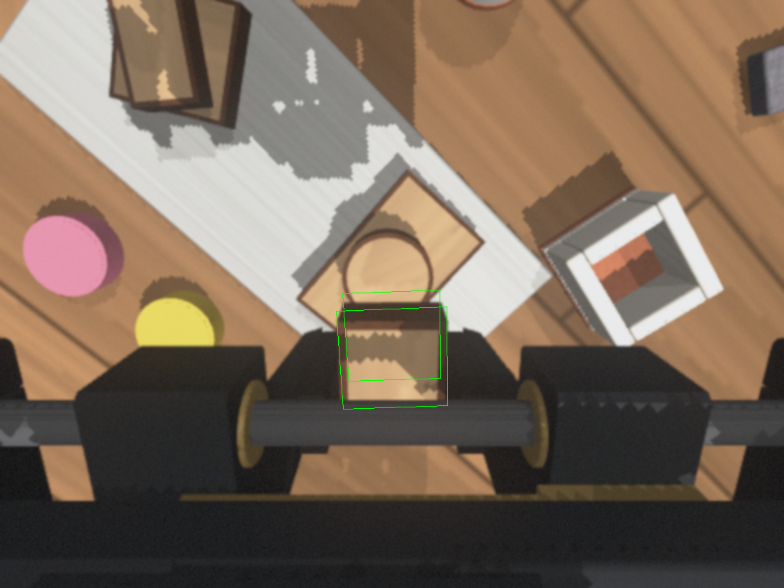

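```bash
python3 -m creep '[[200,0.03,-0.036,-0.041,0],[200,0.294,-0.363,-0.041,39],[200,0.294,-0.363,-0.041,39],[200,0.294,-0.363,-0.041,39],[200,0.294,-0.363,-0.041,39],[200,0.294,-0.363,-0.041,39],[200,0.294,-0.363,-0.041,39],[200,0.294,-0.363,-0.041,39],[200,0.294,-0.363,-0.041,39],[200,0.294,-0.363,-0.041,39]]' 15; python3 w.py wrist a3 small_square 1 0 .05
```

```text
clock: 6.08
tool_pos: [0.44, 0.3566, 0.1984]
eef_rot: [0.999, 0.047, -0.001, 0.002]
contact_force: [-0.4, -0.5, -0.0]
opening: 0.409
t 6.08 pos [440.  356.6 198.4] x-axis yaw 5.42 z [-0.002 -0.003 -1.   ] F [-0.4 -0.5 -0. ] open 36.0
small_square 0.75 xy mm [441.9 359.3   6.7] iou 0.956 [258. 159. 298. 204.]
```

View pics/a3.png

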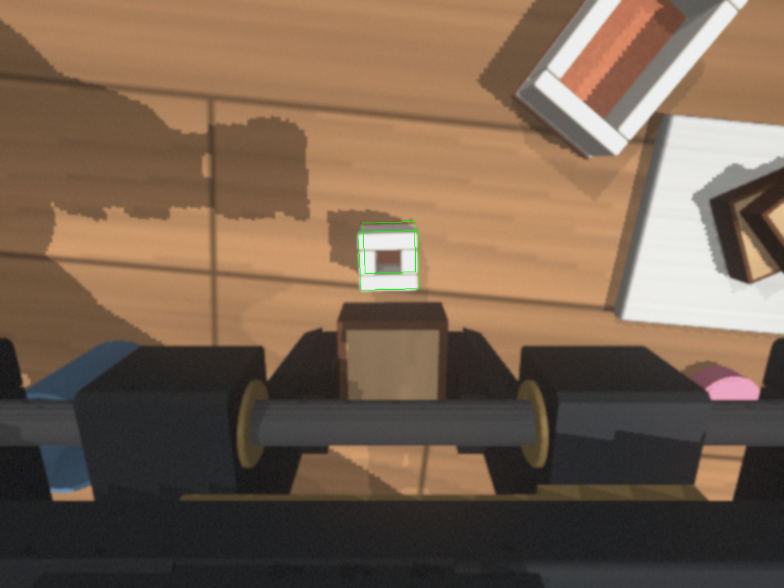

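```bash
python3 -c "
from h import *
st();plan(.4408,.359,.0545,95.7)"
```

```text
t 6.17 pos [440.8 355.8 199.1] x-axis yaw 5.3 z [-0.001 -0.003 -1.   ] F [ 0.1 -0.1 -1.1] open 36.1
shift mm [  0.5  -3.5 144.6] yaw -0.4 (or 179.6), q7 -2.16
```

```bash
python3 -m creep '[[200,0,-0.003,0.05,-0.4],[200,0,-0.003,0.1,-0.4],[200,0,-0.003,0.125,-0.4],[200,0,-0.003,0.135,-0.4],[200,0,-0.003,0.135,-0.4],[200,0,-0.003,0.135,-0.4]]' 15; python3 -c "
from h import *
st();plan(.4408,.359,.0545,95.7)
p=shot('wrist');cv2.imwrite('pics/a4.png',p['image'])"
```

```text
clock: 6.92
tool_pos: [0.441, 0.3614, 0.0659]
eef_rot: [0.999, 0.051, 0.001, -0.001]
contact_force: [-0.2, 0.3, -0.5]
opening: 0.407
t 6.92 pos [441.  361.4  65.9] x-axis yaw 5.82 z [ 0.002  0.001 -1.   ] F [-0.2  0.3 -0.5] open 35.8
shift mm [-0.5  2.4 11.4] yaw 0.1 (or -179.9), q7 -2.15
```

View pics/a4.png

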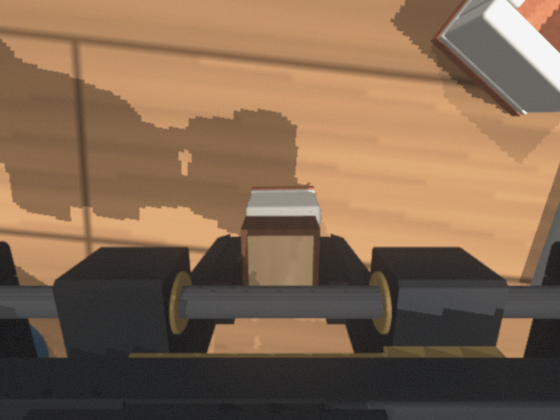

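```bash
python3 -c "
from h import *
for i in range(5):
  st(); p=shot('wrist')
plan(.4408,.359,.0545,95.7)"
```

```text
t 6.97 pos [440.9 361.6  66. ] x-axis yaw 5.83 z [ 0.002  0.001 -1.   ] F [ 0.4 -0.1 -0.2] open 35.7
t 7.03 pos [440.9 361.6  65.9] x-axis yaw 5.84 z [ 0.002  0.001 -1.   ] F [-0.9  0.3 -0. ] open 35.8
t 7.08 pos [440.7 361.7  65.8] x-axis yaw 5.85 z [ 0.002  0.001 -1.   ] F [-0.   0.7 -0.6] open 35.9
t 7.12 pos [440.5 361.6  65.6] x-axis yaw 5.85 z [ 0.001  0.001 -1.   ] F [0.6 0.4 0.6] open 35.7
t 7.17 pos [440.4 361.6  65.4] x-axis yaw 5.85 z [ 0.001  0.001 -1.   ] F [ 0.6 -1.1  0.3] open 35.8
shift mm [ 0.2  2.5 10.7] yaw 0.2 (or -179.8), q7 -2.15
```

```bash
python3 -m creep '[[200,0,0.002,0.004,0],[200,0,0.002,0.007,0],[200,0,0.002,0.009,0],[200,0,0.002,0.009,0],[200,0,0.002,0.009,0]]' 15; python3 -c "
from h import *
st();plan(.4408,.359,.054,95.7)
p=shot('wrist');cv2.imwrite('pics/a5.png',p['image'][150:350,180:400])"
```

```text
clock: 7.85
tool_pos: [0.4403, 0.3593, 0.0557]
eef_rot: [0.999, 0.051, 0.0, 0.0]
contact_force: [0.8, -0.2, -0.1]
opening: 0.407
t 7.85 pos [440.3 359.3  55.7] x-axis yaw 5.86 z [ 0. -0. -1.] F [ 0.8 -0.2 -0.1] open 35.8
shift mm [0.4 0.3 1.7] yaw 0.2 (or -179.8), q7 -2.15
```

View pics/a5.png

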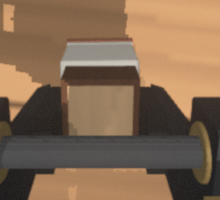

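```bash
python3 -m creep '[[200,0,0,0.001,0],[200,0,0,0.0015,0],[200,0,0,0.002,0],[200,0,0,0.002,0]]' 15; python3 -c "
from h import *
st()"
```

```text
clock: 8.4
tool_pos: [0.4403, 0.3592, 0.0538]
eef_rot: [0.999, 0.051, 0.0, 0.0]
contact_force: [0.5, -0.4, 1.1]
opening: 0.408
t 8.4 pos [440.3 359.2  53.8] x-axis yaw 5.85 z [ 0. -0. -1.] F [ 0.5 -0.4  1.1] open 35.9
```

```bash
python3 -m creep '[[200,0,0,0.0005,0],[200,0,0,0.001,0],[200,0,0,0.001,0]]' 15; python3 -c "
from h import *
st()
p=shot('wrist');cv2.imwrite('pics/a6.png',cv2.resize(p['image'][150:350,180:400],None,fx=3,fy=3,interpolation=2))"
```

```text
clock: 8.78
tool_pos: [0.4403, 0.3593, 0.0537]
eef_rot: [0.999, 0.051, 0.0, -0.0]
contact_force: [-2.1, -2.0, 9.5]
opening: 0.401
t 8.78 pos [440.3 359.3  53.7] x-axis yaw 5.85 z [ 0.  0. -1.] F [-2.1 -2.   9.5] open 35.3
```

View pics/a6.png

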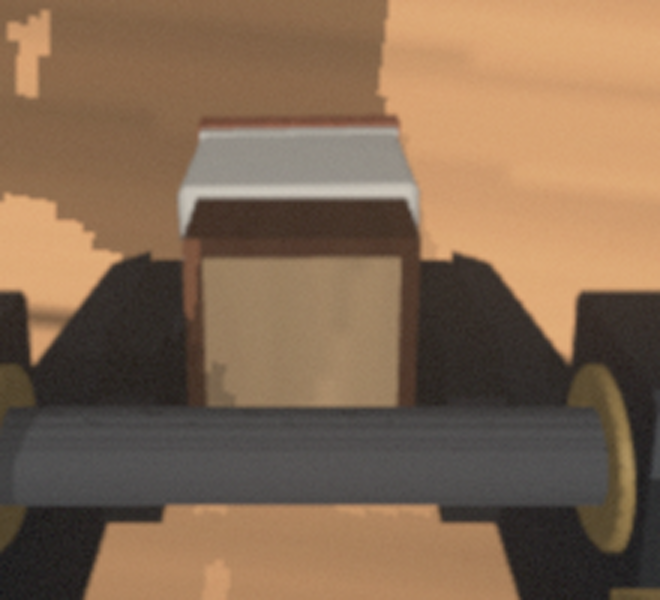

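```bash
python3 -m creep '[[0,0,0,0,0],[0,0,0,0,0],[0,0,0,0,0],[0,0,0,0,0],[0,0,0,-0.01,0],[0,0,0,-0.04,0],[0,0,0,-0.1,0],[0,0,0,-0.14,0],[0,0,0,-0.14,0]]' 15; python3 -c "
from h import *
st();plan(.489,.075,.2,139.6)"; python3 w.py wrist a7 small_square 0 .05 .07
```

```text
clock: 9.95
tool_pos: [0.4422, 0.3606, 0.1965]
eef_rot: [0.999, 0.051, 0.003, -0.002]
contact_force: [0.2, 0.1, -0.1]
opening: 0.999
t 9.95 pos [442.2 360.6 196.5] x-axis yaw 5.83 z [ 0.006  0.005 -1.   ] F [ 0.2  0.1 -0.1] open 87.9
shift mm [ 17.6 288.9  -4.6] yaw -43.8 (or 136.2), q7 -2.16
t 9.95 pos [442.2 360.6 196.5] x-axis yaw 5.83 z [ 0.006  0.005 -1.   ] F [ 0.2  0.1 -0.1] open 87.9
small_square 0.92 xy mm [442.3 359.5   5.6] iou 0.961 [260. 174. 302. 210.]
```

View pics/a7.png

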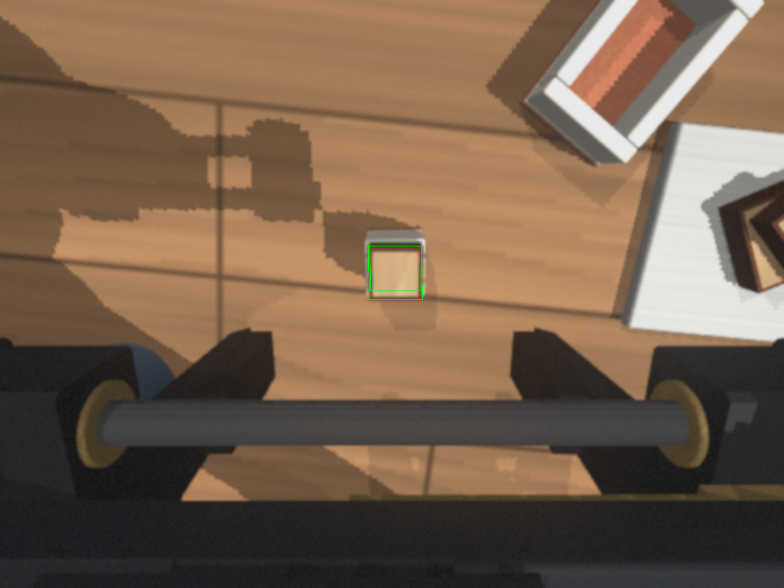

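```bash
python3 -m creep '[[0,0.018,0.289,-0.004,-44],[0,0.018,0.289,-0.004,-44],[0,0.018,0.289,-0.004,-44],[0,0.018,0.289,-0.004,-44],[0,0.018,0.289,-0.004,-44],[0,0.018,0.289,-0.004,-44],[0,0.018,0.289,-0.004,-44],[0,0.018,0.289,-0.004,-44]]' 15; python3 w.py wrist b1 small_oblong 0 .035 .055;  python3 w.py wrist b1 small_oblong 0 .035 .055
```

```text
clock: 11.05
tool_pos: [0.4872, 0.0755, 0.1963]
eef_rot: [0.906, 0.423, -0.0, -0.001]
contact_force: [-0.3, -0.6, -0.2]
opening: 0.999
t 11.05 pos [487.2  75.5 196.3] x-axis yaw 50.03 z [-0.001  0.001 -1.   ] F [-0.3 -0.6 -0.2] open 87.9
small_oblong 0.91 xy mm [492.3  75.6  49. ] iou 0.981 [263. 151. 306. 221.] 
t 11.15 pos [487.4  75.2 196.5] x-axis yaw 50.01 z [-0.  0. -1.] F [ 0.5 -0.3  0.4] open 87.7
small_oblong 0.6 xy mm [491.9  75.7  47.9] iou 0.967 [263. 154. 305. 219.]
```

View pics/b1.png

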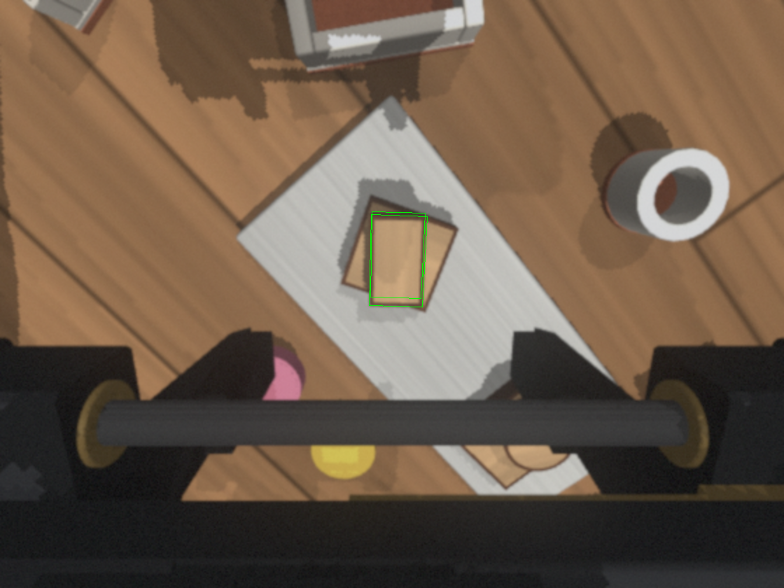

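```bash
python3 -c "
from h import *
plan(.4915,.0755,.0385,139.2)"
```

```text
shift mm [  3.3   2.5 158.1] yaw 0.8 (or -179.2), q7 -1.17
```

```bash
python3 -m creep '[[0,0.003,0.0025,0.05,0.8],[0,0.003,0.0025,0.1,0.8],[0,0.003,0.0025,0.14,0.8],[0,0.003,0.0025,0.154,0.8],[0,0.003,0.0025,0.157,0.8],[0,0.003,0.0025,0.157,0.8],[200,0.003,0.0025,0.157,0.8],[200,0.003,0.0025,0.157,0.8],[200,0.003,0.0025,0.157,0.8],[200,0.003,0.0025,0.157,0.8]]' 15; python3 -c "
from h import *
st()"
```

```text
clock: 12.5
tool_pos: [0.4916, 0.0742, 0.0399]
eef_rot: [0.91, 0.415, 0.0, 0.0]
contact_force: [0.7, -0.4, -0.6]
opening: 0.571
t 12.5 pos [491.6  74.2  39.9] x-axis yaw 49.05 z [ 0. -0. -1.] F [ 0.7 -0.4 -0.6] open 50.2
```

```bash
python3 -m creep '[[200,0,0,0,0],[200,0,0,0,0],[200,0,0,0,0],[200,0,0,0,0],[200,0,0,-0.02,0],[200,0,0,-0.06,0],[200,0,0,-0.12,0],[200,0,0,-0.16,0],[200,0,0,-0.16,0]]' 15; python3 -c "
from h import *
st()
plan(.4434,-.352,.2,33+90)
p=shot('wrist');cv2.imwrite('pics/b2.png',p['image'])"
```

```text
clock: 13.62
tool_pos: [0.4933, 0.0746, 0.2024]
eef_rot: [0.91, 0.415, 0.003, 0.001]
contact_force: [0.8, -0.1, -1.0]
opening: 0.428
t 13.62 pos [493.3  74.6 202.4] x-axis yaw 49.02 z [ 0.006  0.001 -1.   ] F [ 0.8 -0.1 -1. ] open 37.6
shift mm [-354.8  242.1    1.5] yaw 16.0 (or -164.0), q7 -1.19
```

View pics/b2.png

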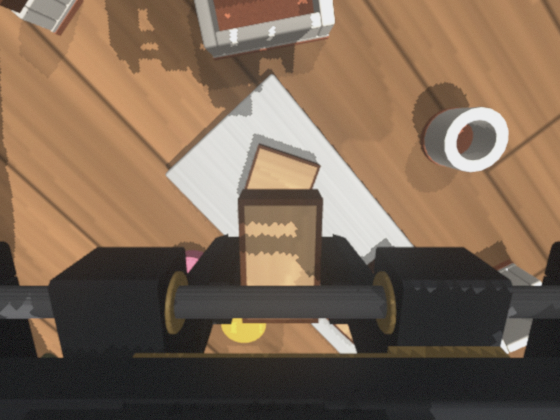

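```bash
cat >> h.py <<'E'
def toolx(row,col,ztool):
    p=imaging.snapshot('wrist');K=np.array(p['camera_matrix']);H=np.array(p['hand_eye'])
    d=H[:3,:3]@np.array([(col-K[0,2])/K[0,0],(row-K[1,2])/K[0,0],1]);o=H[:3,3]
    return (o+d*(ztool-o[2])/d[2])*1e3
E
python3 -c "
from h import *
p=shot('wrist');cv2.imwrite('pics/b3.png',cv2.resize(p['image'][170:350,200:360],None,fx=4,fy=3.3,interpolation=2))
print(toolx(190,280,.0049),toolx(197,280,-.0151))"
```

```text
[32.34318019 -0.12952704  4.9       ] [ 33.84773157  -0.13050417 -15.1       ]
```

View pics/b3.png

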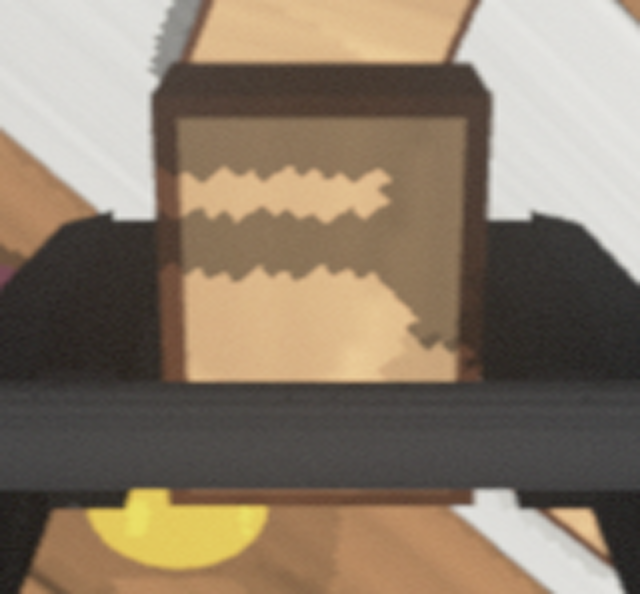

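```bash
python3 -m creep '[[200,-0.036,0.024,0.001,0],[200,-0.355,0.242,0.001,16],[200,-0.355,0.242,0.001,16],[200,-0.355,0.242,0.001,16],[200,-0.355,0.242,0.001,16],[200,-0.355,0.242,0.001,16],[200,-0.355,0.242,0.001,16],[200,-0.355,0.242,0.001,16],[200,-0.355,0.242,0.001,16],[200,-0.355,0.242,0.001,16]]' 15; python3 w.py wrist b4 small_oblong 1 0 .05;python3 w.py wrist b4 small_oblong 1 0 .05
```

```text
clock: 15.08
tool_pos: [0.4423, -0.3497, 0.1981]
eef_rot: [0.958, 0.286, -0.0, -0.001]
contact_force: [0.1, 0.5, -0.2]
opening: 0.43
t 15.07 pos [ 442.3 -349.7  198.1] x-axis yaw 33.25 z [-0.001  0.002 -1.   ] F [ 0.1  0.5 -0.2] open 37.8
small_oblong 0.98 xy mm [ 462.2 -340.5   33.3] iou 0.524 [262. 145. 306. 192.] 
small_oblong 0.46 xy mm [ 468.6 -109.4  181.8] iou 0.645 [ 18.   0. 137.  76.] EDGE
t 15.18 pos [ 442.4 -350.1  198.5] x-axis yaw 33.26 z [-0.     0.001 -1.   ] F [ 0.1  0.4 -1. ] open 37.6
small_oblong 0.66 xy mm [ 463.  -339.9   32.1] iou 0.527 [260. 149. 308. 190.]
```

View pics/b4.png

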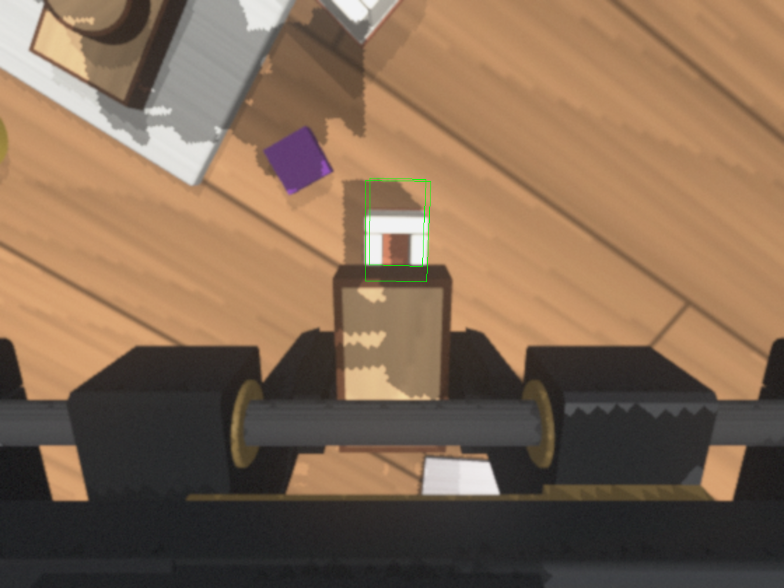

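```bash
python3 -c "
from h import *
st();p=shot('wrist')
cv2.imwrite('pics/b5.png',cv2.resize(p['image'][130:200,240:330],None,fx=8,fy=8,interpolation=2))
a=ray(p,(261.4,152.1),.05);b=ray(p,(305,150.7),.05);print(a,b)
d=b-a;print(np.hypot(*d[:2]),np.degrees(np.arctan2(d[1],d[0]))+90)
n=np.array([-d[1],d[0]])/np.hypot(*d[:2]); print((a+b)[:2]/2-n*.035)"
```

```text
t 15.28 pos [ 442.2 -350.9  198.8] x-axis yaw 33.2 z [-0.  0. -1.] F [ 0.2  0.  -0.6] open 37.8
[ 0.46231505 -0.31607879  0.05      ] [ 0.48630158 -0.35042646  0.05      ]
0.04189411074136723 34.928343162354146
[ 0.44561291 -0.35329193]
```

View pics/b5.png

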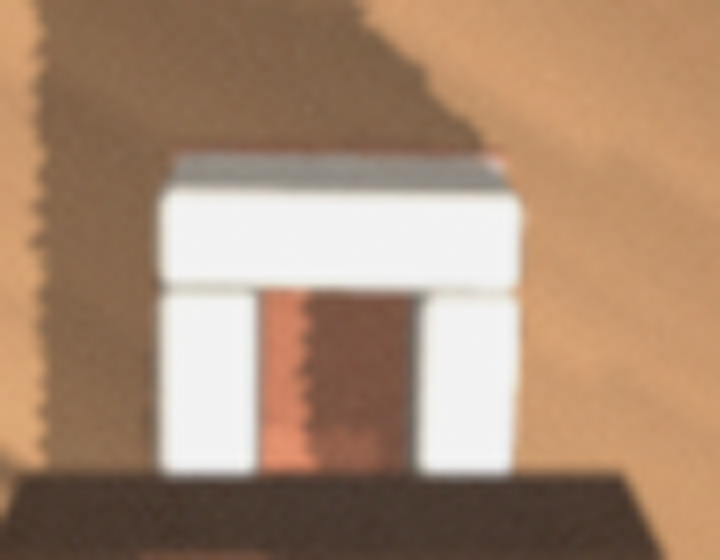

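```bash
python3 -c "
from h import *
p=shot('wrist')
for off in (0,.012):
  a,b=((260,153.4),(305.1,153.9)) if off==0 else ((260.3,165.7),(304.8,166.2))
  a=ray(p,a,.05);b=ray(p,b,.05)
  d=b-a;print(np.hypot(*d[:2]),np.degrees(np.arctan2(d[1],d[0]))+90)
  n=np.array([-d[1],d[0]])/np.hypot(*d[:2]); print((a+b)[:2]/2-n*(.035-off))
st();plan(.4432,-.3528,.067,90+32.9)"
```

```text
0.04341074265913945 32.441571917088524
[ 0.44257372 -0.35314796]
0.0432902043538727 32.42620555769846
[ 0.44273978 -0.35322136]
t 15.38 pos [ 442.  -351.6  198.9] x-axis yaw 33.14 z [ 0.  0. -1.] F [-0.2  0.5 -0. ] open 37.9
shift mm [  0.3   1.6 131.9] yaw 0.2 (or -179.8), q7 -0.62
```

```bash
python3 -m creep '[[200,0,0.001,0.05,0.3],[200,0,0.001,0.1,0.3],[200,0,0.001,0.125,0.3],[200,0,0.001,0.132,0.3],[200,0,0.001,0.132,0.3],[200,0,0.001,0.132,0.3]]' 15; python3 -c "
from h import *
p=shot('wrist');p=shot('wrist');cv2.imwrite('pics/b6.png',cv2.resize(p['image'][150:350,180:400],None,fx=3,fy=3,interpolation=2))
st();plan(.4427,-.3533,.0555,90+32.8)"
```

```text
clock: 16.12
tool_pos: [0.443, -0.3538, 0.068]
eef_rot: [0.959, 0.282, 0.001, 0.001]
contact_force: [0.4, -0.4, -0.3]
opening: 0.429
t 16.23 pos [ 442.9 -353.8   67.9] x-axis yaw 32.74 z [ 0.002 -0.001 -1.   ] F [-0.2 -0.3 -0.3] open 38.0
shift mm [ 0.1 -0.5 12.4] yaw -0.1 (or 179.9), q7 -0.69
```

View pics/b6.png

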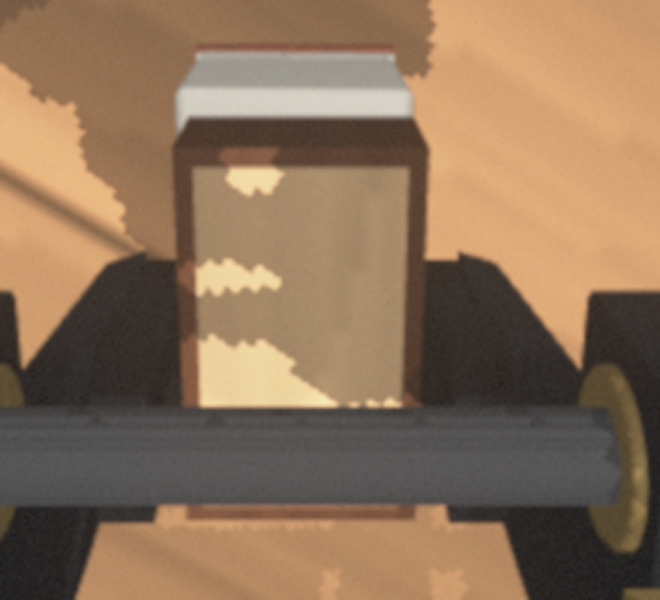

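```bash
python3 -m creep '[[200,0,-0.001,0.005,0],[200,0,-0.001,0.009,0],[200,0,-0.001,0.0105,0],[200,0,-0.001,0.0115,0],[200,0,-0.001,0.0115,0],[200,0,-0.001,0.0115,0]]' 15; python3 -c "
from h import *
p=shot('wrist');cv2.imwrite('pics/b7.png',cv2.resize(p['image'][150:350,180:400],None,fx=3,fy=3,interpolation=2))
st()"
```

```text
clock: 16.98
tool_pos: [0.4417, -0.3525, 0.0553]
eef_rot: [0.959, 0.282, 0.0, 0.0]
contact_force: [0.1, -0.2, -0.0]
opening: 0.429
t 17.02 pos [ 441.7 -352.5   55.3] x-axis yaw 32.75 z [ 0. -0. -1.] F [-0.9  0.1  0.1] open 37.7
```

View pics/b7.png

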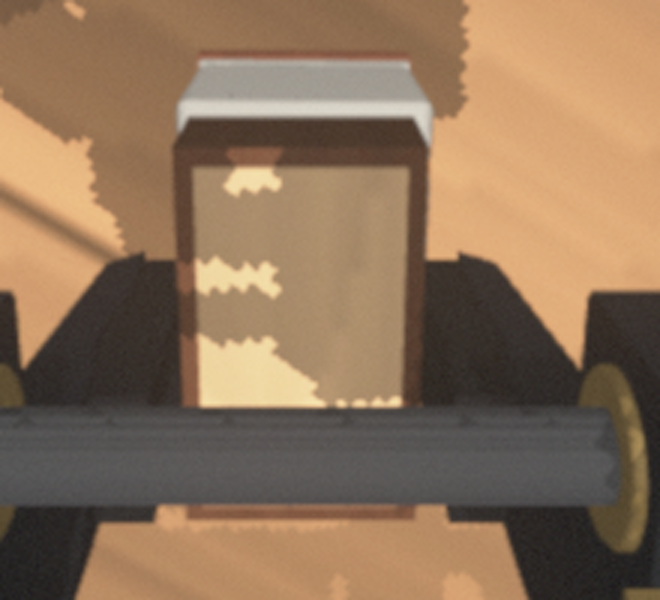

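```bash
python3 -m creep '[[200,0,0.0008,0,0],[200,0,0.0008,0.0005,0],[200,0,0.0008,0.001,0],[200,0,0.0008,0.0013,0],[200,0,0.0008,0.0013,0]]' 15
```

```text
clock: 17.65
tool_pos: [0.4422, -0.3533, 0.0547]
eef_rot: [0.959, 0.282, 0.0, 0.0]
contact_force: [-1.1, 1.1, 6.7]
opening: 0.43
```

Contact felt (6.7 N). Release, rise, and check.

```bash
python3 -m creep '[[0,0,0,0,0],[0,0,0,0,0],[0,0,0,0,0],[0,0,0,0,0],[0,0,0,-0.01,0],[0,0,0,-0.04,0],[0,0,0,-0.1,0],[0,0,0,-0.145,0],[0,0,0,-0.145,0]]' 15; python3 w.py wrist b8 small_oblong 0 .05 .07; python3 -c "
from h import *
st();plan(.485,-.106,.18,122.8);"
```

```text
clock: 18.77
tool_pos: [0.4441, -0.3545, 0.2031]
eef_rot: [0.959, 0.282, 0.003, 0.003]
contact_force: [-0.6, 0.1, 0.1]
opening: 0.998
t 18.77 pos [ 444.1 -354.5  203.1] x-axis yaw 32.73 z [ 0.007 -0.005 -1.   ] F [-0.6  0.1  0.1] open 87.8
small_oblong 0.66 xy mm [ 443.2 -352.5   32.4] iou 0.972 [255. 155. 300. 230.] 
t 18.88 pos [ 441.8 -353.1  199.3] x-axis yaw 32.74 z [ 0.    -0.001 -1.   ] F [ 0.4  0.2 -0.2] open 87.8
shift mm [ 170.  -184.5   19.2] yaw -0.1 (or 179.9), q7 -0.63
```

View pics/b8.png

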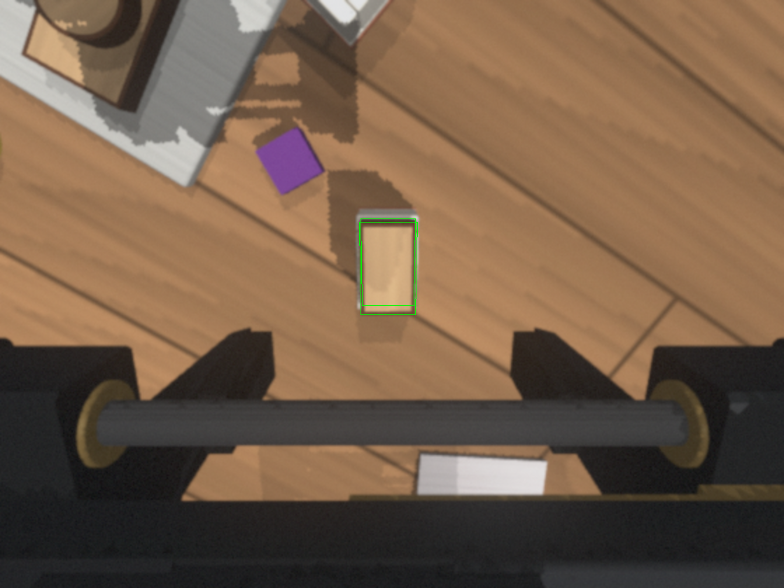

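```bash
python3 -m creep '[[0,0.17,-0.184,0.01,0],[0,0.17,-0.184,0.01,0],[0,0.17,-0.184,0.01,0],[0,0.17,-0.184,0.01,0],[0,0.17,-0.184,0.01,0],[0,0.17,-0.184,0.01,0],[0,0.17,-0.184,0.01,0]]' 15; python3 w.py wrist c1 round 0 .035 .055;python3 w.py wrist c1 round 0 .035 .055; python3 w.py top c1t round 0 .035 .055; python3 w.py scene c1s round 0 .035 .055
```

```text
clock: 19.75
tool_pos: [0.4847, -0.1084, 0.1883]
eef_rot: [0.96, 0.28, -0.001, 0.0]
contact_force: [-0.4, -0.3, -0.8]
opening: 1.004
t 19.75 pos [ 484.7 -108.4  188.3] x-axis yaw 32.56 z [-0.002 -0.001 -1.   ] F [-0.4 -0.3 -0.8] open 88.3
round 0.95 xy mm [361.4 -37.5  36.9] iou 0.301 [130. 222. 177. 263.] 
round 0.62 xy mm [356.9  42.4  31.4] iou 0.79 [ 50. 189. 113. 240.] 
round 0.6 xy mm [ 486.3 -104.3    7.1] iou 0.969 [248. 156. 308. 215.] 
t 19.85 pos [ 485.  -108.2  188.6] x-axis yaw 32.56 z [-0.001 -0.001 -1.   ] F [-0.5  0.8  0.2] open 87.8
round 0.8 xy mm [364.6 -37.4  29.6] iou 0.318 [127. 223. 178. 260.] 
round 0.58 xy mm [356.9  42.1  21.2] iou 0.803 [ 51. 187. 116. 242.] 
round 0.55 xy mm [ 486.3 -104.1    7.3] iou 0.979 [248. 157. 309. 214.] 
t 19.95 pos [ 485.2 -107.7  188.8] x-axis yaw 32.61 z [-0. -0. -1.] F [-0.6 -0.   1. ] open 88.1
round 0.94 xy mm [338.6  55.2  12. ] iou 0.946 [246. 262. 272. 283.] 
round 0.82 xy mm [343.9 -29.9   1.9] iou 0.943 [286. 257. 307. 281.] 
t 20.05 pos [ 485.4 -107.2  189. ] x-axis yaw 32.67 z [ 0. -0. -1.] F [ 0.8  0.  -0. ] open 88.0
round 0.83 xy mm [352.8 -40.8   1.1] iou 0.504 [203. 199. 219. 219.] 
round 0.67 xy mm [ 484.2 -105.7   20.4] iou 0.943 [225. 249. 251. 280.]
```

View pics/c1.png

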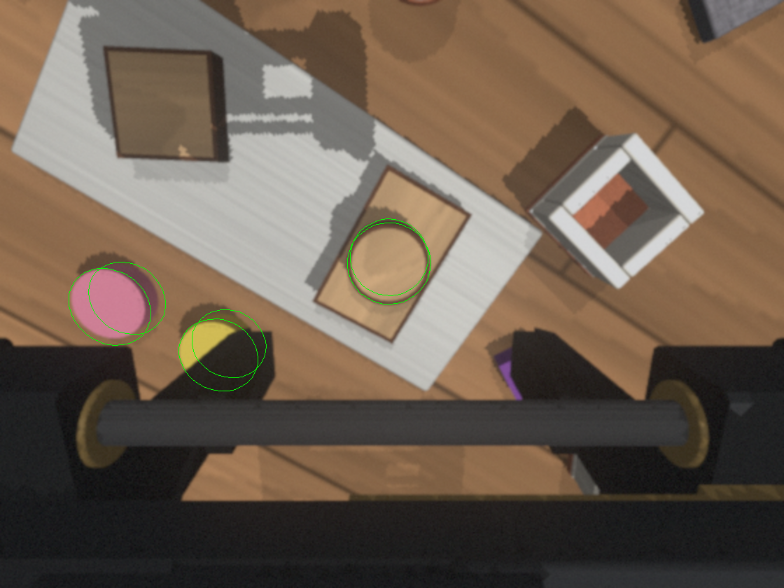

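```bash
python3 -c "
from h import *
st();plan(.4858,-.1048,.0385)"
```

```text
t 20.15 pos [ 485.5 -106.8  189. ] x-axis yaw 32.71 z [ 0. -0. -1.] F [-0.1 -0.7 -0.9] open 87.8
shift mm [  1.3  -1.5 150.5]
```

```bash
python3 -m creep '[[0,0.001,-0.001,0.05,0],[0,0.001,-0.001,0.1,0],[0,0.001,-0.001,0.137,0],[0,0.001,-0.001,0.149,0],[0,0.001,-0.001,0.151,0],[0,0.001,-0.001,0.151,0],[0,0.001,-0.001,0.151,0]]' 15; python3 -c "
from h import *
st();plan(.4858,-.1048,.0385)"
```

```text
clock: 21.02
tool_pos: [0.4866, -0.1052, 0.0391]
eef_rot: [0.959, 0.282, 0.001, 0.0]
contact_force: [-0.7, -0.4, -0.2]
opening: 0.999
t 21.02 pos [ 486.6 -105.2   39.1] x-axis yaw 32.74 z [ 0.002 -0.    -1.   ] F [-0.7 -0.4 -0.2] open 88.0
shift mm [-0.5 -0.8  0.6]
```

```bash
python3 -m creep '[[200,0,0,0,0],[200,0,0,0,0],[200,0,0,0,0],[200,0,0,0,0],[200,0,0,0,0],[200,0,0,0,0]]' 15;  python3 -c "
from h import *
st();p=shot('wrist');cv2.imwrite('pics/c2.png',cv2.resize(p['image'][150:350,180:400],None,fx=3,fy=3,interpolation=2))"
```

```text
clock: 21.78
tool_pos: [0.4859, -0.105, 0.038]
eef_rot: [0.959, 0.282, 0.0, 0.0]
contact_force: [-0.7, 1.2, 2.3]
opening: 0.629
t 21.77 pos [ 485.9 -105.    38. ] x-axis yaw 32.75 z [ 0. -0. -1.] F [-0.7  1.2  2.3] open 55.3
```

View pics/c2.png

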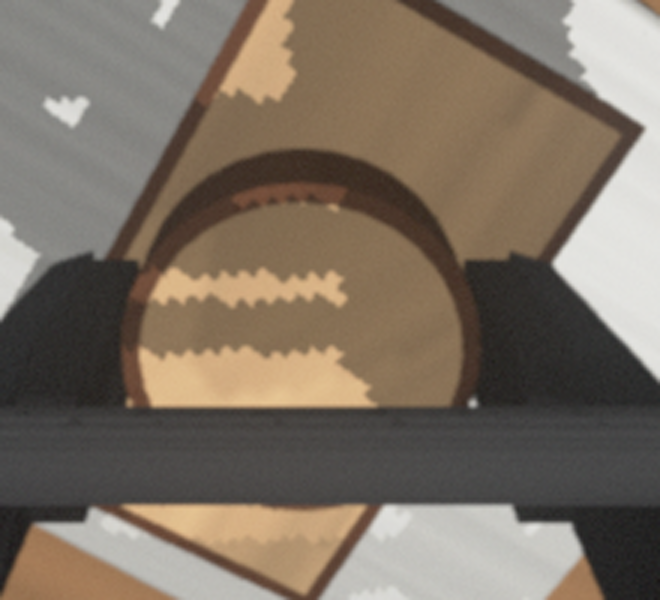

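```bash
python3 -c "
from h import *
plan(.617,-.047,.2)
plan(.667,-.015,.2)"
python3 -m creep '[[200,0,0,-0.01,0],[200,0,0,-0.04,0],[200,0,0,-0.1,0],[200,0,0,-0.16,0],[200,0,0,-0.16,0]]' 15; python3 -c "
from h import *
st();plan(.617,-.047,.2)"
```

```text
shift mm [ 141.7   22.2 -162. ]
shift mm [ 201.1   22.3 -162. ]
clock: 22.45
tool_pos: [0.4885, -0.1055, 0.2023]
eef_rot: [0.96, 0.282, 0.004, 0.002]
contact_force: [0.5, 0.0, -0.6]
opening: 0.634
t 22.45 pos [ 488.5 -105.5  202.3] x-axis yaw 32.72 z [ 0.01  -0.001 -1.   ] F [ 0.5  0.  -0.6] open 55.8
shift mm [139.7  20.2   3.5]
```

```bash
python3 -m creep '[[200,0.07,0.011,0,0],[200,0.141,0.022,0,0],[200,0.141,0.022,0,0],[200,0.141,0.022,0,0],[200,0.141,0.022,0,0],[200,0.141,0.022,0,0]]' 15; python3 w.py wrist c3 round 1 0 .05;python3 w.py wrist c3 round 1 0 .05
```

```text
clock: 23.2
tool_pos: [0.615, -0.0484, 0.1977]
eef_rot: [0.96, 0.281, -0.001, 0.0]
contact_force: [0.8, -0.0, 0.3]
opening: 0.629
t 23.2 pos [615.  -48.4 197.7] x-axis yaw 32.68 z [-0.002 -0.001 -1.   ] F [ 0.8 -0.   0.3] open 55.4
round 0.75 xy mm [668.1 -13.3   6.7] iou 0.973 [244.  86. 314. 158.] 
t 23.3 pos [615.5 -48.1 198. ] x-axis yaw 32.69 z [-0.001 -0.001 -1.   ] F [ 0.6 -0.5 -0.1] open 55.8
```

View pics/c3.png

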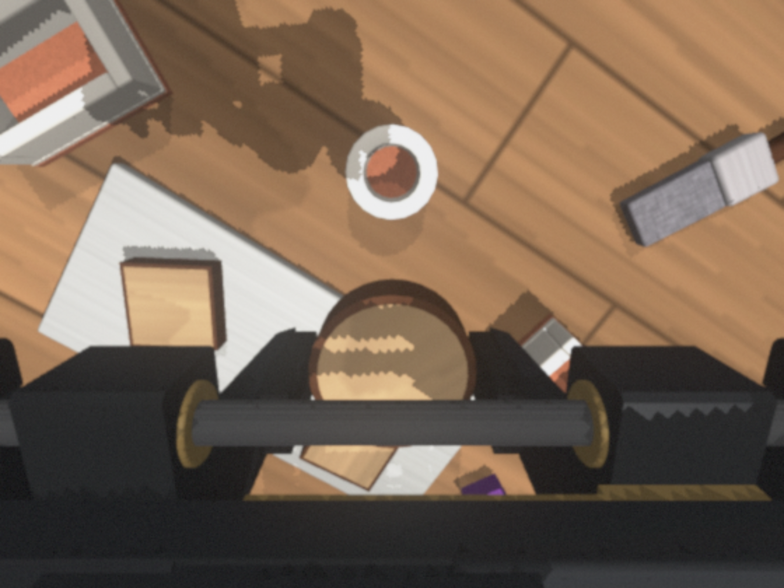

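```bash
python3 -c "
from h import *
p=shot('wrist');cv2.imwrite('pics/c4.png',cv2.resize(p['image'][190:250,220:350],None,fx=6,fy=6,interpolation=2))
print(toolx(200,280,.003),toolx(209.5,280,-.017)); plan(.6675,-.014,.067)"
```

```text
[27.53915764 -0.25736306  3.        ] [ 28.57136351  -0.25675639 -17.        ]
shift mm [ 61.2  -0.3 131.1]
```

View pics/c4.png

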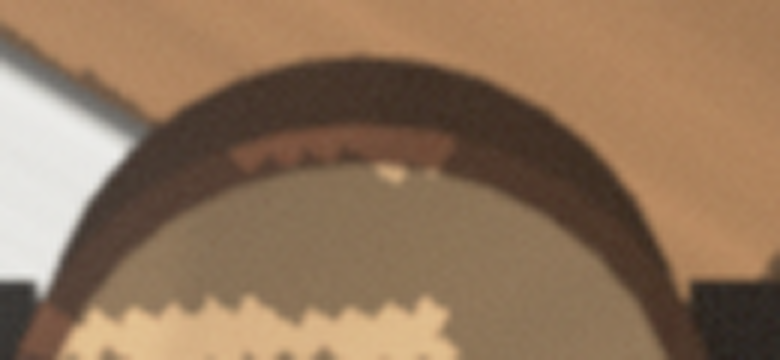

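```bash
python3 -m creep '[[200,0.04,0,0,0],[200,0.061,0,0.03,0],[200,0.061,0,0.08,0],[200,0.061,0,0.115,0],[200,0.061,0,0.13,0],[200,0.061,0,0.13,0],[200,0.061,0,0.13,0],[200,0.061,0,0.13,0]]' 15; python3 -c "
from h import *
p=shot('wrist');p=shot('wrist');cv2.imwrite('pics/c5.png',cv2.resize(p['image'][150:350,180:400],None,fx=3,fy=3,interpolation=2))
st();plan(.6675,-.014,.054)"
```

```text
clock: 24.55
tool_pos: [0.6688, -0.0143, 0.0696]
eef_rot: [0.959, 0.282, 0.001, 0.0]
contact_force: [-0.6, 0.3, -0.4]
opening: 0.63
t 24.65 pos [668.3 -14.3  69.1] x-axis yaw 32.74 z [ 0.002 -0.    -1.   ] F [-0.2  0.3 -0.6] open 55.4
shift mm [-0.6 -0.7 15.1]
```

View pics/c5.png

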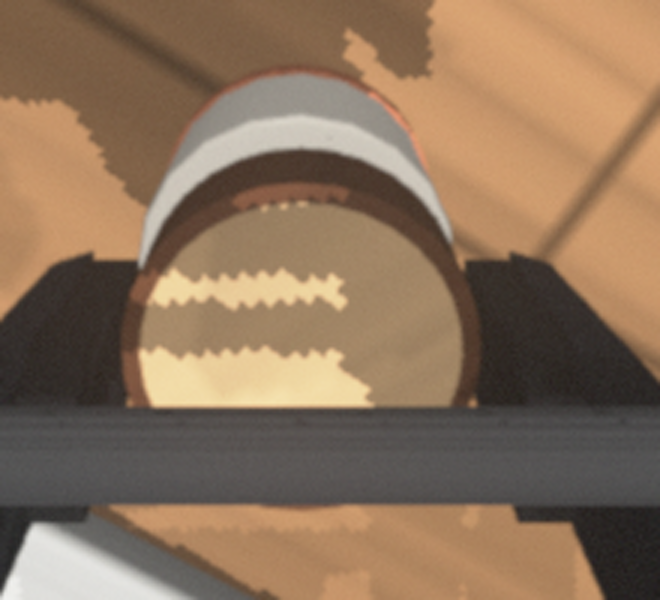

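```bash
python3 -m creep '[[200,0,-0.0005,0.006,0],[200,0,-0.0005,0.011,0],[200,0,-0.0005,0.0135,0],[200,0,-0.0005,0.0135,0],[200,0,-0.0005,0.0135,0],[200,0,-0.0005,0.0135,0]]' 15; python3 -c "
from h import *
p=shot('wrist');p=shot('wrist');cv2.imwrite('pics/c6.png',cv2.resize(p['image'][150:350,180:400],None,fx=3,fy=3,interpolation=2))
st();plan(.6675,-.014,.053)"
```

```text
clock: 25.4
tool_pos: [0.6675, -0.0139, 0.0546]
eef_rot: [0.959, 0.282, 0.0, 0.0]
contact_force: [0.1, 0.3, -0.9]
opening: 0.632
t 25.5 pos [667.5 -13.9  54.6] x-axis yaw 32.75 z [ 0. -0. -1.] F [-1.3  0.3 -0.1] open 55.5
shift mm [-0.   0.1  1.6]
```

View pics/c6.png

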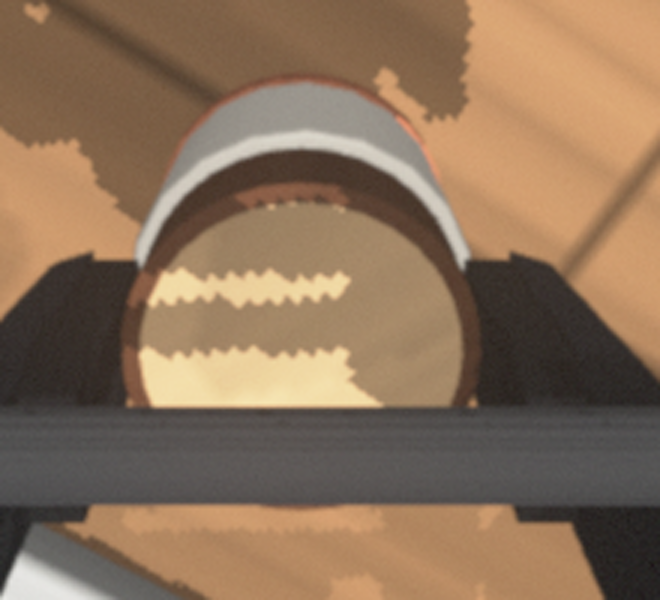

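```bash
python3 -m creep '[[200,0,0,0.0007,0],[200,0,0,0.0013,0],[200,0,0,0.0018,0],[200,0,0,0.0018,0]]' 15
```

```text
clock: 26.0
tool_pos: [0.6674, -0.0139, 0.053]
eef_rot: [0.959, 0.282, 0.0, 0.0]
contact_force: [-1.3, -0.1, 5.4]
opening: 0.633
```

```bash
python3 -m creep '[[0,0,0,0,0],[0,0,0,0,0],[0,0,0,0,0],[0,0,0,0,0],[0,0,0,-0.01,0],[0,0,0,-0.04,0],[0,0,0,-0.1,0],[0,0,0,-0.145,0],[0,0,0,-0.145,0]]' 15; python3 w.py wrist c8 round 0 .05 .07; python3 w.py top c9 large_square 0 .015 .035;python3 w.py scene c9 large_square 0 .015 .035; python3 -c "
from h import *
st();plan(.485,.072,.18,119.5);"
```

```text
clock: 27.12
tool_pos: [0.6704, -0.0136, 0.2029]
eef_rot: [0.959, 0.282, 0.005, 0.001]
contact_force: [0.6, 1.0, -0.7]
opening: 1.001
t 27.12 pos [670.4 -13.6 202.9] x-axis yaw 32.73 z [ 0.01  0.   -1.  ] F [ 0.6  1.  -0.7] open 88.1
round 0.66 xy mm [668.1 -13.6  18. ] iou 0.982 [249. 163. 311. 224.] 
t 27.23 pos [667.2 -13.9 198.2] x-axis yaw 32.75 z [ 0.001 -0.    -1.   ] F [-0.5 -0.5 -0.4] open 87.7
large_square 0.72 xy mm [444.  371.7  -1.3] iou 0.346 [130. 220. 148. 240.] 
large_square 0.7 xy mm [494.7  76.7  33.5] iou 0.869 [234. 194. 264. 231.] 
t 27.32 pos [666.3 -13.9 196.4] x-axis yaw 32.76 z [-0.003 -0.    -1.   ] F [-0.  -0.5  0.2] open 87.6
large_square 0.7 xy mm [490.8  74.1  31.7] iou 0.953 [276. 194. 316. 226.] 
t 27.43 pos [666.3 -13.9 196.1] x-axis yaw 32.76 z [-0.003 -0.    -1.   ] F [ 0.7  0.2 -0.6] open 87.9
shift mm [-106.  -170.3   16.6] yaw 3.3 (or -176.7), q7 -1.19
```

View pics/c8.png

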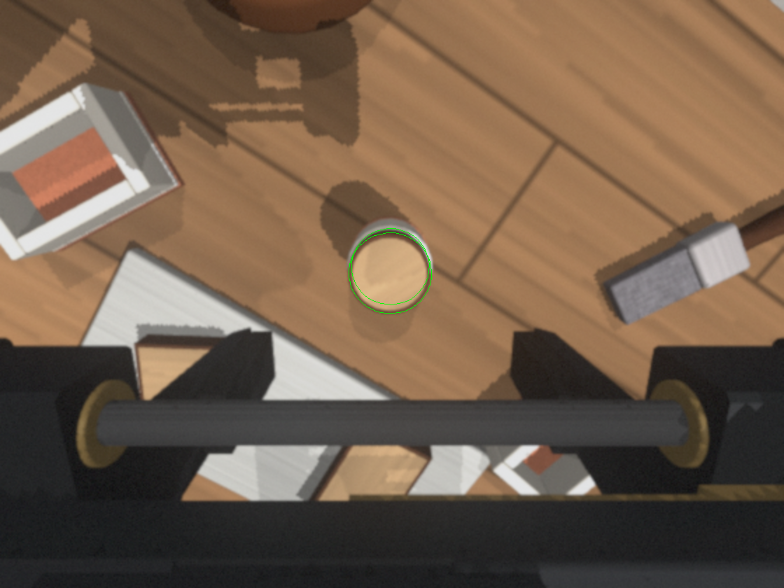

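```bash
python3 -m creep '[[0,-0.103,-0.173,0,2],[0,-0.103,-0.173,0.01,2],[0,-0.103,-0.173,0.01,2],[0,-0.103,-0.173,0.01,2],[0,-0.103,-0.173,0.01,2],[0,-0.103,-0.173,0.01,2]]' 20; python3 w.py wrist d1 large_square 0 .015 .035; python3 w.py wrist d1 large_square 0 .015 .035; python3 -c "
from h import *
st();plan(.4915,.075,.05,121);"
```

```text
clock: 28.18
tool_pos: [0.4892, 0.0752, 0.1875]
eef_rot: [0.964, 0.264, 0.001, 0.0]
contact_force: [-0.3, -0.6, 0.1]
opening: 1.002
t 28.18 pos [489.2  75.2 187.5] x-axis yaw 30.64 z [ 0.002 -0.    -1.   ] F [-0.3 -0.6  0.1] open 88.2
large_square 0.56 xy mm [492.8  74.6  30.4] iou 0.977 [248. 150. 318. 216.] 
t 28.27 pos [488.9  75.1 187.5] x-axis yaw 30.62 z [ 0.002 -0.    -1.   ] F [-0.6 -0.1 -0.6] open 87.9
large_square 0.75 xy mm [492.7  74.6  29.9] iou 0.98 [245. 152. 319. 219.] 
t 28.38 pos [488.2  75.3 187.5] x-axis yaw 30.65 z [ 0.001 -0.    -1.   ] F [ 0.4  0.1 -0.5] open 88.1
shift mm [  2.6   1.9 137.5] yaw -0.3 (or 179.7), q7 -1.46
```

View pics/d1.png

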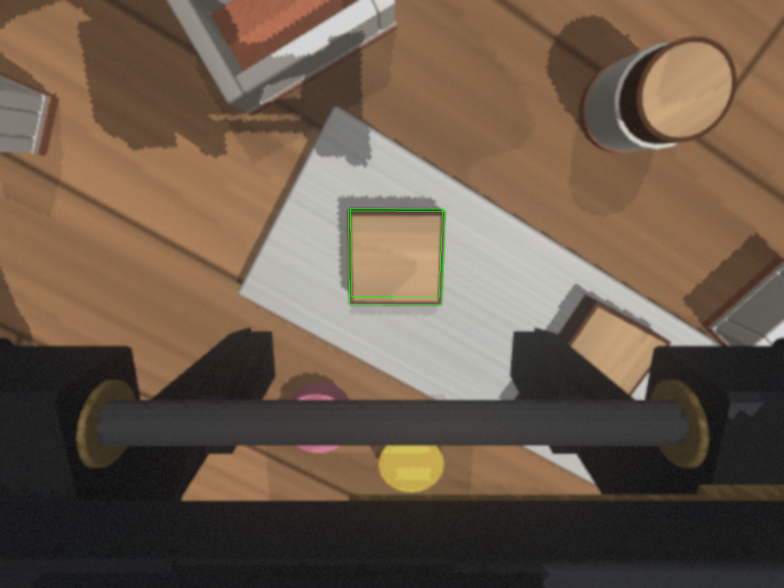

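```bash
python3 -m creep '[[0,0.003,0.002,0.05,0.3],[0,0.003,0.002,0.1,0.3],[0,0.003,0.002,0.132,0.3],[0,0.003,0.002,0.132,0.3],[0,0.003,0.002,0.132,0.3]]' 20;  python3 -c "
from h import *
st();plan(.4922,.0748,.0195,120.3);"
```

```text
clock: 29.0
tool_pos: [0.4916, 0.0757, 0.0565]
eef_rot: [0.965, 0.262, 0.001, 0.0]
contact_force: [0.4, 0.9, 0.6]
opening: 0.996
t 29.0 pos [491.6  75.7  56.5] x-axis yaw 30.42 z [ 0.002  0.    -1.   ] F [0.4 0.9 0.6] open 87.7
shift mm [-0.  1. 37.] yaw 0.1 (or -179.9), q7 -1.52
```

```bash
python3 -m creep '[[0,0.001,0.0005,0.02,0],[0,0.001,0.0005,0.033,0],[0,0.001,0.0005,0.035,0],[0,0.001,0.0005,0.035,0],[0,0.001,0.0005,0.035,0],[200,0.001,0.0005,0.035,0],[200,0.001,0.0005,0.035,0],[200,0.001,0.0005,0.035,0],[200,0.001,0.0005,0.035,0],[200,0.001,0.0005,0.035,0]]' 20;  python3 -c "
from h import *
st();plan(.598,-.220,.2,80)
plan(.598,-.220,.2,170)"
```

```text
clock: 30.25
tool_pos: [0.492, 0.0758, 0.0208]
eef_rot: [0.965, 0.263, 0.0, 0.0]
contact_force: [-0.0, -0.6, 3.2]
opening: 0.772
t 30.25 pos [492.   75.8  20.8] x-axis yaw 30.45 z [ 0. -0. -1.] F [-0.  -0.6  3.2] open 68.0
shift mm [ -58.4  308.8 -179.2] yaw 40.4 (or -139.6), q7 -1.52
shift mm [ -58.4  308.8 -179.2] yaw -49.6 (or 130.4), q7 -1.52
```

```bash
python3 -m creep '[[200,0,0,-0.01,0],[200,0,0,-0.04,0],[200,0,0,-0.1,0],[200,0,0,-0.16,0],[200,0,0,-0.18,0],[200,0,0,-0.18,0]]' 20; python3 -c "
from h import *
st();plan(.530,-.208,.2,80)"
```

```text
clock: 31.0
tool_pos: [0.4925, 0.0759, 0.2023]
eef_rot: [0.965, 0.263, 0.002, 0.0]
contact_force: [-0.2, 1.2, -1.8]
opening: 0.771
t 31.0 pos [492.5  75.9 202.3] x-axis yaw 30.44 z [ 0.004  0.001 -1.   ] F [-0.2  1.2 -1.8] open 67.9
shift mm [-111.5  263.8    2.2] yaw 40.4 (or -139.6), q7 -1.46
```

```bash
python3 -m creep '[[200,-0.02,0.05,0,5],[200,-0.111,0.264,0,40.4],[200,-0.111,0.264,0,40.4],[200,-0.111,0.264,0,40.4],[200,-0.111,0.264,0,40.4],[200,-0.111,0.264,0,40.4],[200,-0.111,0.264,0,40.4],[200,-0.111,0.264,0,40.4],[200,-0.111,0.264,0,40.4]]' 20; python3 w.py wrist d2 large_square 1 0 .05; python3 w.py wrist d2 large_square 1 0 .05
```

```text
clock: 32.12
tool_pos: [0.53, -0.2066, 0.2005]
eef_rot: [0.996, -0.086, -0.0, -0.0]
contact_force: [0.7, -0.6, -0.7]
opening: 0.774
t 32.12 pos [ 530.  -206.6  200.5] x-axis yaw -9.82 z [-0.     0.001 -1.   ] F [ 0.7 -0.6 -0.7] open 68.1
large_square 0.97 xy mm [ 598.9 -219.7   79.4] iou 0.977 [243.  73. 323. 155.] 
t 32.23 pos [ 530.1 -207.2  200.7] x-axis yaw -9.87 z [ 0.  0. -1.] F [-0.2  0.3 -0.9] open 67.4
large_square 0.73 xy mm [ 599.  -219.8   79.6] iou 0.98 [242.  73. 322. 155.]
```

View pics/d2.png

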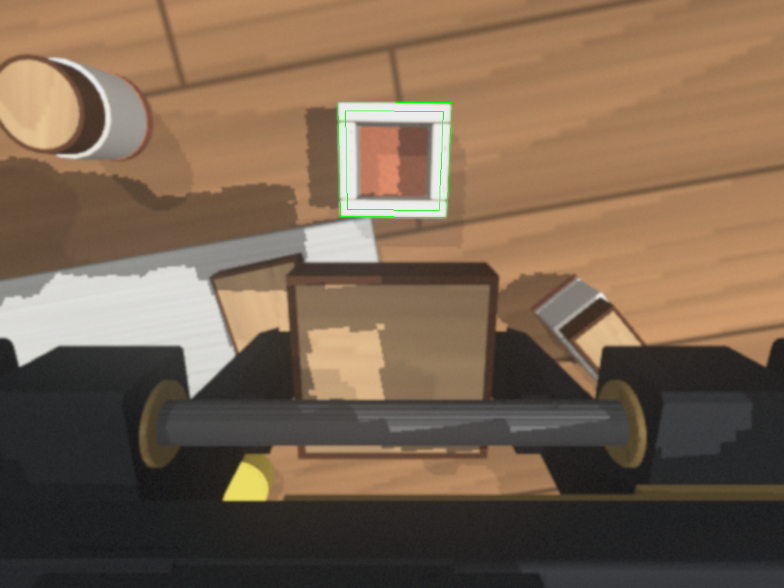

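```bash
python3 -c "
from h import *
p=shot('wrist');cv2.imwrite('pics/d3.png',cv2.resize(p['image'][180:230,200:360],None,fx=5,fy=5,interpolation=2))
print(toolx(188.6,280,.0058),toolx(202,280,-.0142)); plan(.5986,-.22,.0725,79.6)"
```

```text
[32.60872912 -0.47357309  5.8       ] [ 31.02583722  -0.47411632 -14.2       ]
shift mm [ 69.6   0.  128.2] yaw 0.5 (or -179.5), q7 -1.47
```

View pics/d3.png

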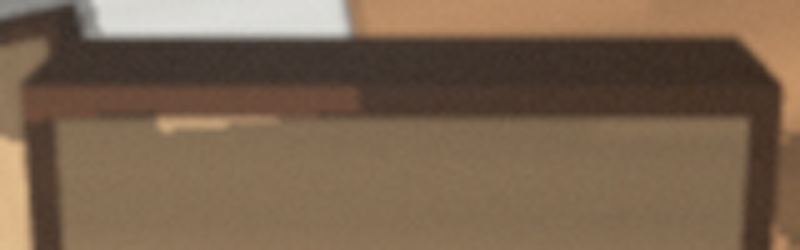

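```bash
python3 -m creep '[[200,0.04,0,0,0.5],[200,0.07,0,0.03,0.5],[200,0.07,0,0.08,0.5],[200,0.07,0,0.115,0.5],[200,0.07,0,0.129,0.5],[200,0.07,0,0.129,0.5],[200,0.07,0,0.129,0.5],[200,0.07,0,0.129,0.5]]' 20; python3 -c "
from h import *
p=shot('wrist');p=shot('wrist');cv2.imwrite('pics/d4.png',cv2.resize(p['image'][150:350,180:400],None,fx=3,fy=3,interpolation=2))
st();plan(.5993,-.2201,.0565,79.6)"
```

```text
clock: 33.48
tool_pos: [0.5999, -0.2205, 0.0732]
eef_rot: [0.996, -0.091, 0.001, 0.0]
contact_force: [0.1, 0.2, -1.4]
opening: 0.771
t 33.58 pos [ 599.6 -220.3   72.8] x-axis yaw -10.45 z [ 0.002 -0.001 -1.   ] F [ 0.4  0.8 -0.4] open 67.7
shift mm [-0.3 -0.2 16.3] yaw -0.1 (or 179.9), q7 -1.49
```

View pics/d4.png

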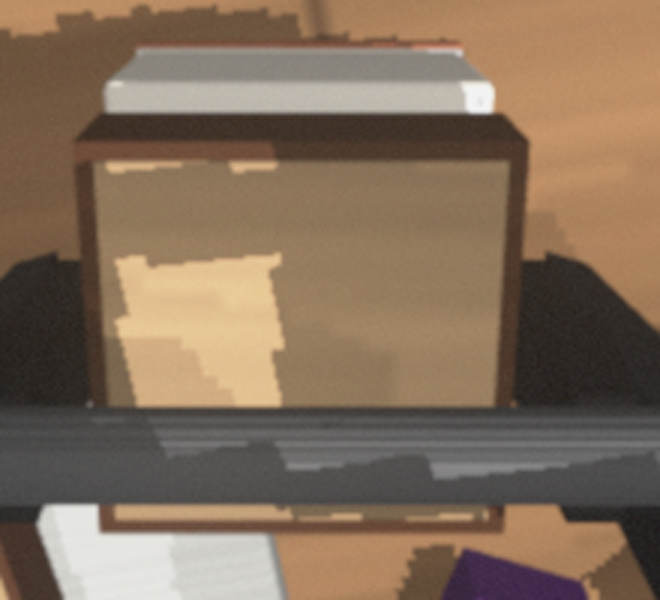

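```bash
python3 -m creep '[[200,0,-0.0003,0.006,0],[200,0,-0.0003,0.012,0],[200,0,-0.0003,0.0145,0],[200,0,-0.0003,0.0145,0],[200,0,-0.0003,0.0145,0],[200,0,-0.0003,0.0145,0]]' 20; python3 -c "
from h import *
p=shot('wrist');p=shot('wrist');cv2.imwrite('pics/d5.png',cv2.resize(p['image'][150:350,180:400],None,fx=3,fy=3,interpolation=2))
st();plan(.5993,-.2201,.0558,79.6)"
```

```text
clock: 34.33
tool_pos: [0.5991, -0.2199, 0.0573]
eef_rot: [0.996, -0.091, 0.0, 0.0]
contact_force: [-0.4, 0.3, -1.3]
opening: 0.771
t 34.42 pos [ 599.1 -219.8   57.3] x-axis yaw -10.45 z [ 0. -0. -1.] F [ 0.7 -0.4 -0.6] open 67.4
shift mm [0.3 0.2 1.5] yaw -0.0 (or 180.0), q7 -1.49
```

View pics/d5.png

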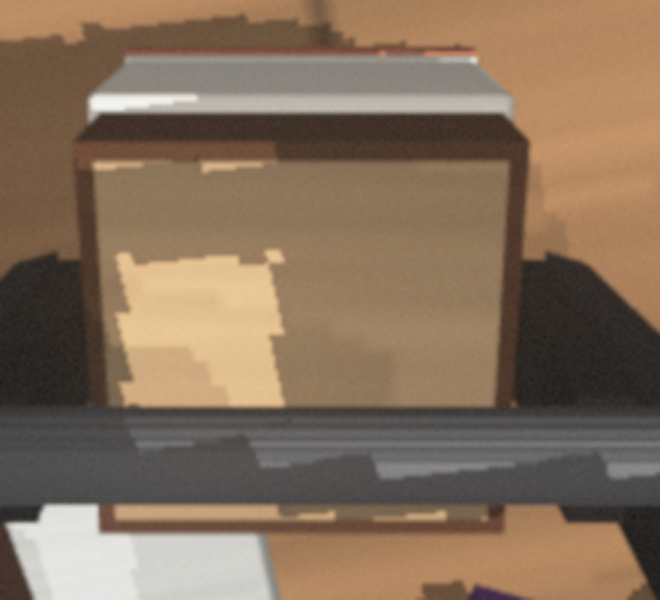

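```bash
python3 -m creep '[[200,0,0,0.0007,0],[200,0,0,0.0013,0],[200,0,0,0.0018,0],[200,0,0,0.0018,0]]' 20
```

```text
clock: 34.92
tool_pos: [0.599, -0.2198, 0.0558]
eef_rot: [0.996, -0.091, 0.0, 0.0]
contact_force: [-1.7, 1.7, 4.0]
opening: 0.772
```

```bash
python3 -m creep '[[0,0,0,0,0],[0,0,0,0,0],[0,0,0,0,0],[0,0,0,-0.01,0],[0,0,0,-0.04,0],[0,0,0,-0.1,0],[0,0,0,-0.145,0],[0,0,0,-0.145,0]]' 20; python3 w.py wrist d8 large_square 0 .05 .07; python3 w.py scene d9 large_oblong 0 .015 .035; python3 -c "
from h import *
st();plan(.46,-.107,.19,92);"
```

```text
clock: 35.92
tool_pos: [0.6017, -0.2208, 0.2053]
eef_rot: [0.996, -0.091, 0.005, 0.001]
contact_force: [-0.0, 0.3, 0.1]
opening: 1.0
t 35.92 pos [ 601.7 -220.8  205.3] x-axis yaw -10.47 z [ 0.009 -0.003 -1.   ] F [-0.   0.3  0.1] open 88.0
large_square 0.85 xy mm [ 599.  -219.7   79.2] iou 0.983 [242. 159. 317. 230.] 
t 36.02 pos [ 598.8 -219.7  200.9] x-axis yaw -10.45 z [ 0.001 -0.    -1.   ] F [-0.7 -0.2 -0.7] open 88.0
t 36.12 pos [ 598.  -219.4  199.2] x-axis yaw -10.44 z [-0.002  0.001 -1.   ] F [-0.5 -0.8 -0.7] open 88.0
shift mm [-156.   -85.6    9.6] yaw -12.4 (or 167.6), q7 -1.49
```

View pics/d8.png

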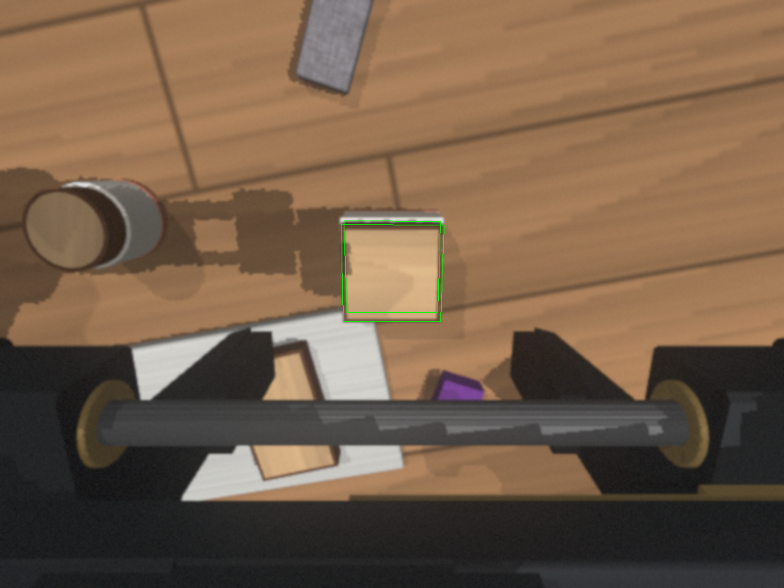

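Large square lid is seated. Now the last one.

```bash
python3 -m creep '[[0,-0.14,-0.086,0.005,-12.4],[0,-0.14,-0.086,0.005,-12.4],[0,-0.14,-0.086,0.005,-12.4],[0,-0.14,-0.086,0.005,-12.4],[0,-0.14,-0.086,0.005,-12.4],[0,-0.14,-0.086,0.005,-12.4]]' 20; python3 w.py wrist e1 large_oblong 0 .015 .035; python3 w.py wrist e1 large_oblong 0 .015 .035; python3 w.py top e2 large_oblong 0 .015 .035; python3 -c "
from h import *
st();plan(.486,-.106,.055,92);"
```

```text
clock: 36.88
tool_pos: [0.4778, -0.1108, 0.195]
eef_rot: [1.0, 0.016, 0.0, 0.0]
contact_force: [-0.7, 1.3, -0.2]
opening: 1.0
t 36.88 pos [ 477.8 -110.8  195. ] x-axis yaw 1.87 z [ 0.001 -0.001 -1.   ] F [-0.7  1.3 -0.2] open 88.0
large_oblong 0.78 xy mm [ 486.3 -105.3    2.5] iou 0.972 [237. 120. 311. 229.] 
t 36.98 pos [ 477.6 -110.6  195.1] x-axis yaw 1.88 z [ 0. -0. -1.] F [-0.   0.4 -0.1] open 88.3
large_oblong 0.94 xy mm [ 486.5 -105.     2.8] iou 0.988 [236. 120. 312. 231.] 
t 37.08 pos [ 477.2 -110.3  195.1] x-axis yaw 1.9 z [ 0. -0. -1.] F [ 0.4 -0.  -0.1] open 88.0
large_oblong 0.51 xy mm [459.9 -84.  120. ] iou 0.085 [306. 192. 320. 235.] 
t 37.17 pos [ 477.1 -110.1  195.2] x-axis yaw 1.92 z [ 0. -0. -1.] F [ 0.1 -0.8 -0.2] open 88.0
shift mm [  9.   -3.8 140.2] yaw -0.1 (or 179.9), q7 -1.47
```

View pics/e1.png

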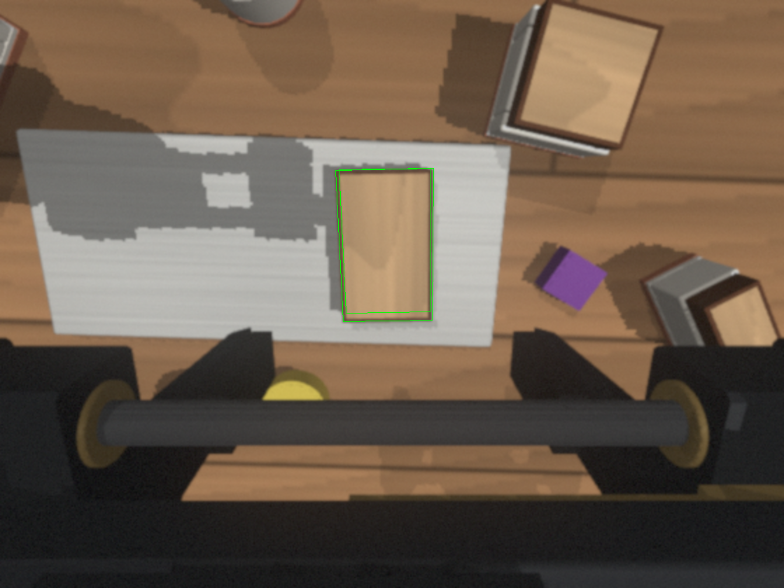

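```bash
python3 -m creep '[[0,0.009,-0.004,0.05,-0.6],[0,0.009,-0.004,0.1,-0.6],[0,0.009,-0.004,0.138,-0.6],[0,0.009,-0.004,0.138,-0.6],[0,0.009,-0.004,0.138,-0.6]]' 20;  python3 -c "
from h import *
st();plan(.4862,-.1055,.0195,92.6);"
```

```text
clock: 37.8
tool_pos: [0.4864, -0.1058, 0.0583]
eef_rot: [1.0, 0.022, 0.001, 0.0]
contact_force: [-0.3, 0.9, 0.3]
opening: 1.002
t 37.8 pos [ 486.4 -105.8   58.3] x-axis yaw 2.54 z [ 0.001 -0.    -1.   ] F [-0.3  0.9  0.3] open 88.2
shift mm [-0.3 -0.3 38.8] yaw -0.1 (or 179.9), q7 -1.51
```

```bash
python3 -m creep '[[0,0,0,0.02,0],[0,0,0,0.033,0],[0,0,0,0.036,0],[0,0,0,0.037,0],[0,0,0,0.037,0],[200,0,0,0.037,0],[200,0,0,0.037,0],[200,0,0,0.037,0],[200,0,0,0.037,0],[200,0,0,0.037,0]]' 25; python3 -m creep '[[200,0,0,-0.01,0],[200,0,0,-0.04,0],[200,0,0,-0.1,0],[200,0,0,-0.16,0],[200,0,0,-0.18,0],[200,0,0,-0.18,0]]' 25; python3 -c "
from h import *
st();plan(.595,.215,.2,58.5)
a=np.radians(-31.5); plan(.595-.09*np.cos(a),.215-.09*np.sin(a),.2,58.5)
p=shot('wrist');cv2.imwrite('pics/e3.png',p['image'])"
```

```text
clock: 39.05
tool_pos: [0.4858, -0.1055, 0.0205]
eef_rot: [1.0, 0.022, 0.0, 0.0]
contact_force: [-0.7, 0.1, 2.9]
opening: 0.766
clock: 39.8
tool_pos: [0.4865, -0.1057, 0.2021]
eef_rot: [1.0, 0.022, 0.002, 0.0]
contact_force: [-0.4, 0.7, -2.1]
opening: 0.77
t 39.8 pos [ 486.5 -105.7  202.1] x-axis yaw 2.54 z [ 0.004 -0.001 -1.   ] F [-0.4  0.7 -2.1] open 67.8
shift mm [ 122.6 -315.6    2.3] yaw 34.0 (or -146.0), q7 -1.48
shift mm [  48.1 -366.     2. ] yaw 34.0 (or -146.0), q7 -1.48
```

View pics/e3.png

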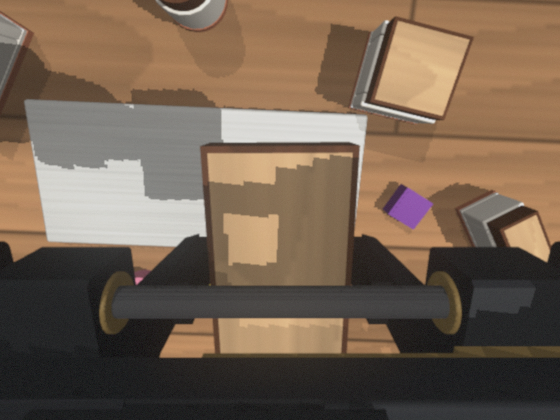

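```bash
python3 -m creep '[[200,0.006,-0.05,0,3],[200,0.048,-0.366,0,34],[200,0.048,-0.366,0,34],[200,0.048,-0.366,0,34],[200,0.048,-0.366,0,34],[200,0.048,-0.366,0,34],[200,0.048,-0.366,0,34],[200,0.048,-0.366,0,34],[200,0.048,-0.366,0,34],[200,0.048,-0.366,0,34]]' 25; python3 w.py wrist e4 large_oblong 1 0 .05; python3 w.py wrist e4 large_oblong 1 0 .05; python3 -c "
from h import *
print(telemetry.get_state()['q'])
p=shot('wrist');cv2.imwrite('pics/e5.png',cv2.resize(p['image'][130:180,180:380],None,fx=4,fy=4,interpolation=2))"
```

```text
clock: 41.1
tool_pos: [0.5176, 0.2601, 0.2002]
eef_rot: [0.962, -0.272, -0.0, 0.001]
contact_force: [0.8, -0.4, -1.1]
opening: 0.769
t 41.1 pos [517.6 260.1 200.2] x-axis yaw -31.62 z [-0.    -0.001 -1.   ] F [ 0.8 -0.4 -1.1] open 67.7
large_oblong 0.98 xy mm [595.9 216.2 149. ] iou 0.879 [232.  20. 314. 140.] 
large_oblong 0.39 xy mm [514.3 250.6  60.6] iou 0.355 [197. 142. 363. 356.] 
t 41.2 pos [517.6 260.9 200.4] x-axis yaw -31.56 z [-0. -0. -1.] F [ 0.3  0.9 -1.1] open 67.6
large_oblong 0.93 xy mm [596.1 216.1 148.7] iou 0.885 [235.  19. 317. 139.] 
[-0.66091804  0.68507102  0.19486389  1.75794039 -0.18742025  0.71657943
 -2.48788038]
```

View pics/e4.png

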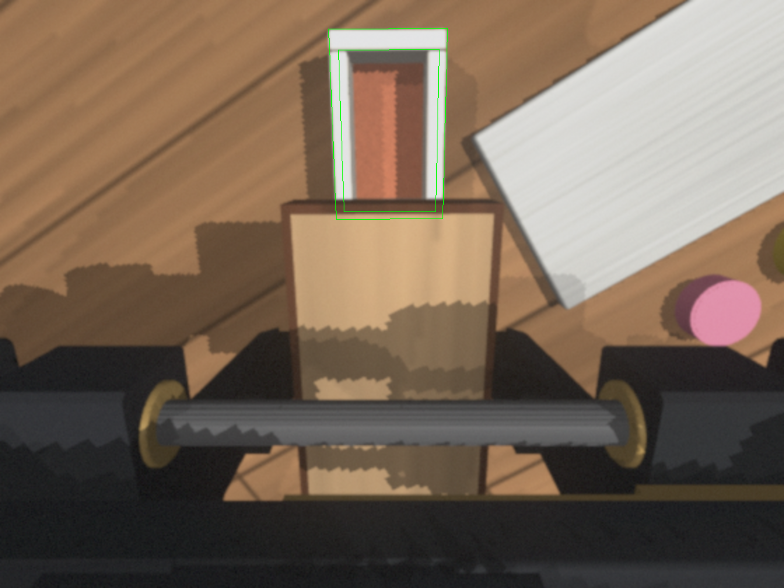

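View pics/e5.png

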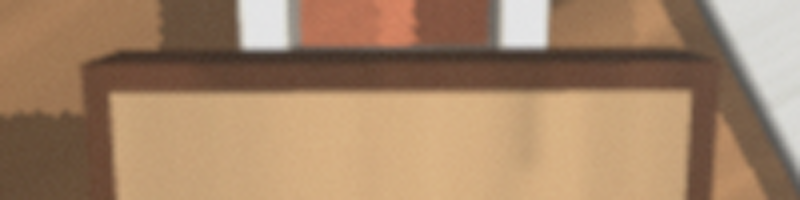

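```bash
python3 -c "
from h import *
print(toolx(142.5,280,.0055),toolx(146.2,280,-.0145)); st();plan(.5958,.2159,.0725,58.8)"
```

```text
[55.74972839 -0.47057982  5.5       ] [ 55.754179    -0.46681625 -14.5       ]
t 41.45 pos [517.4 262.1 200.4] x-axis yaw -31.46 z [ 0.  0. -1.] F [-0.9 -0.7 -0.7] open 67.3
shift mm [ 91.   -1.5 127.9] yaw -0.3 (or 179.7), q7 -2.49
```

```bash
python3 -m creep '[[200,0.045,-0.001,0,-0.3],[200,0.08,-0.001,0.01,-0.3],[200,0.091,-0.001,0.05,-0.3],[200,0.091,-0.001,0.1,-0.3],[200,0.091,-0.001,0.127,-0.3],[200,0.091,-0.001,0.127,-0.3],[200,0.091,-0.001,0.127,-0.3],[200,0.091,-0.001,0.127,-0.3]]' 25; python3 -c "
from h import *
p=shot('wrist');p=shot('wrist');cv2.imwrite('pics/e6.png',cv2.resize(p['image'][100:260,180:380],None,fx=3.5,fy=3.5,interpolation=2))
st();plan(.596,.2158,.0565,58.8)"
```

```text
clock: 42.45
tool_pos: [0.5967, 0.216, 0.075]
eef_rot: [0.963, -0.268, 0.001, -0.001]
contact_force: [0.0, -0.6, -0.6]
opening: 0.767
t 42.55 pos [596.4 215.9  74.7] x-axis yaw -31.15 z [ 0.002  0.001 -1.   ] F [ 0.5 -0.1 -1.7] open 67.5
shift mm [-0.3  0.3 18.2] yaw 0.1 (or -179.9), q7 -2.35
```

View pics/e6.png

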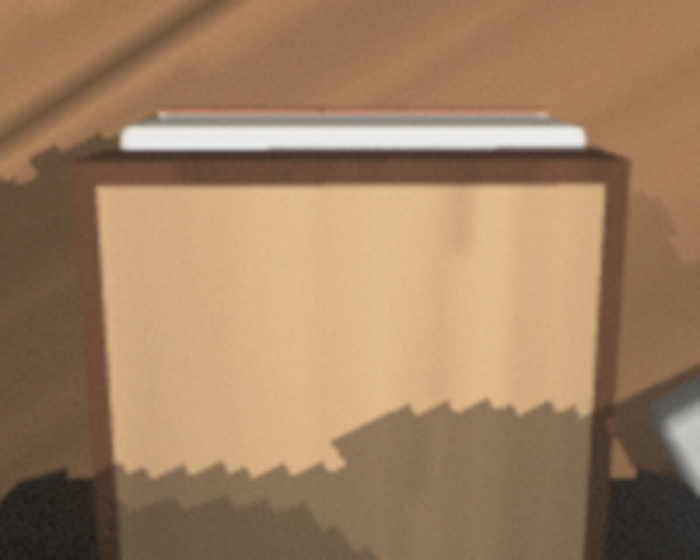

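```bash
python3 -m creep '[[200,0,0,0.006,0],[200,0,0,0.012,0],[200,0,0,0.0155,0],[200,0,0,0.0155,0],[200,0,0,0.0155,0],[200,0,0,0.0155,0]]' 25; python3 -c "
from h import *
p=shot('wrist');p=shot('wrist');cv2.imwrite('pics/e7.png',cv2.resize(p['image'][100:260,180:380],None,fx=3.5,fy=3.5,interpolation=2))
st();plan(.596,.2158,.0555,58.8)"
```

```text
clock: 43.3
tool_pos: [0.5957, 0.2156, 0.058]
eef_rot: [0.963, -0.269, 0.0, -0.0]
contact_force: [-0.3, 1.0, -1.2]
opening: 0.769
t 43.4 pos [595.7 215.6  58. ] x-axis yaw -31.15 z [ 0.  0. -1.] F [ 0.3  0.1 -0.4] open 67.6
shift mm [ 0.2 -0.3  2.5] yaw 0.1 (or -179.9), q7 -2.35
```

View pics/e7.png

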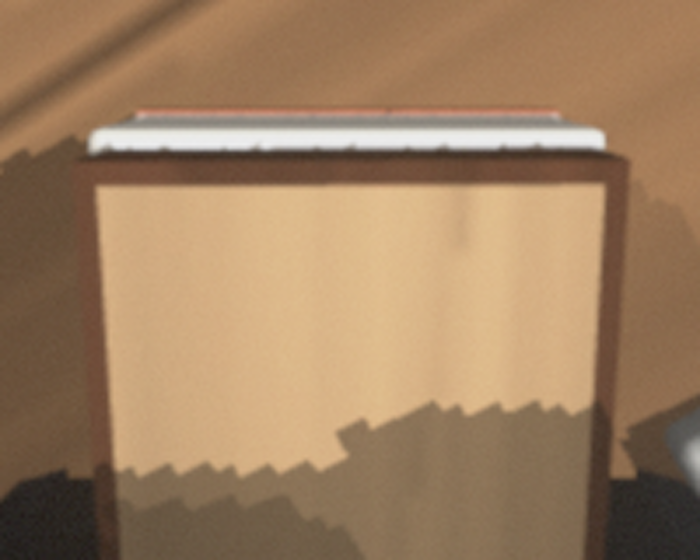

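```bash
python3 -m creep '[[200,0,-0.0006,0.001,0],[200,0,-0.0006,0.0018,0],[200,0,-0.0006,0.0025,0],[200,0,-0.0006,0.0028,0],[200,0,-0.0006,0.0028,0]]' 25
```

```text
clock: 44.02
tool_pos: [0.5959, 0.2162, 0.0556]
eef_rot: [0.963, -0.268, 0.0, -0.0]
contact_force: [-1.4, -0.7, 5.8]
opening: 0.768
```

```bash
python3 -m creep '[[0,0,0,0,0],[0,0,0,0,0],[0,0,0,0,0],[0,0,0,-0.01,0],[0,0,0,-0.04,0],[0,0,0,-0.1,0],[0,0,0,-0.145,0],[0,-0.05,0,-0.145,0],[0,-0.05,0,-0.145,0]]' 20; python3 w.py wrist f0 large_oblong 0 .05 .07;python3 w.py wrist f0 large_oblong 0 .05 .07
cat > fin.py <<'E'
from h import *
for cam in ('top','scene'):
    for _ in range(1):
        p=shot(cam); its=[]
        for k in DIM:
            for t in imaging.trace(p,'lid_'+k)[:3]:
                if t['pixels'].sum()<20: continue
                v,f=fit(p,t['pixels'],k,0,.05,.07,S=3)
                print(cam,k,round(t['score'],2),np.round(v,1),round(f,3))
                if f>.85: its.append((prism(k,0,v[0]/1e3,v[1]/1e3,np.radians(v[2]),.05,.07),(0,255,0)))
        im=overlay(p,[],''); im=im[180:620,200:1000] if cam=='top' else im[150:750,160:960]
        cv2.imwrite(f'pics/fin_{cam}.png',im)
E
python3 fin.py
```

```text
clock: 45.15
tool_pos: [0.5496, 0.2454, 0.201]
eef_rot: [0.964, -0.266, -0.002, -0.001]
contact_force: [-0.1, 0.1, 0.3]
opening: 1.001
t 45.15 pos [549.6 245.4 201. ] x-axis yaw -30.83 z [-0.002  0.003 -1.   ] F [-0.1  0.1  0.3] open 88.0
large_oblong 0.63 xy mm [596.5 215.7 149.1] iou 0.985 [241.  62. 325. 194.] 
t 45.25 pos [553.  242.3 200.6] x-axis yaw -31.09 z [ 0.001  0.    -1.   ] F [-0.2 -1.  -0.3] open 88.3
large_oblong 0.55 xy mm [596.  216.2 148.8] iou 0.987 [240.  70. 321. 200.] 
top large_oblong 0.94 [597.3 216.8 149.3] 0.669
top large_square 0.79 [ 599.3 -218.    81.4] 0.922
top round 0.93 [344.  -29.1   1.5] 0.893
top round 0.84 [667.3 -12.9   5.1] 0.896
top round 0.58 [338.8  56.1  12.8] 0.835
top small_oblong 0.73 [ 442.5 -351.7   35.3] 0.88
top small_square 0.58 [ 460.9 -242.    59.9] 0.78
scene large_oblong 0.87 [593.9 215.8 148.9] 0.94
scene large_square 0.6 [ 597.8 -220.9   79.9] 0.98
scene round 0.77 [369.7 -51.2   1.5] 0.838
scene round 0.69 [367.1  27.4   3.3] 0.913
scene round 0.58 [665.9 -14.9  10.5] 0.964
scene small_oblong 0.6 [ 442.5 -353.6   32.1] 0.957
scene small_square 0.71 [ 483.7 -258.2   64.2] 0.887
scene small_square 0.2 [ 606.6 -225.7   26. ] 0.342
```

View pics/f0.png

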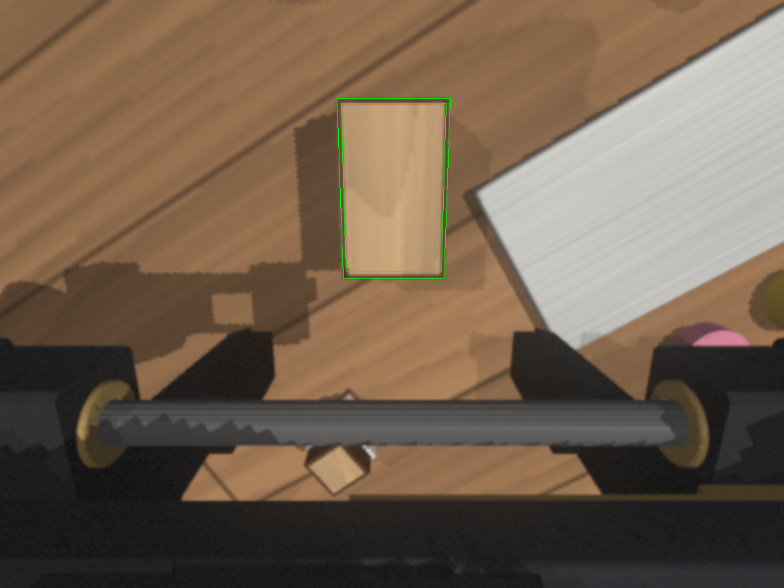

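View pics/fin_scene.png

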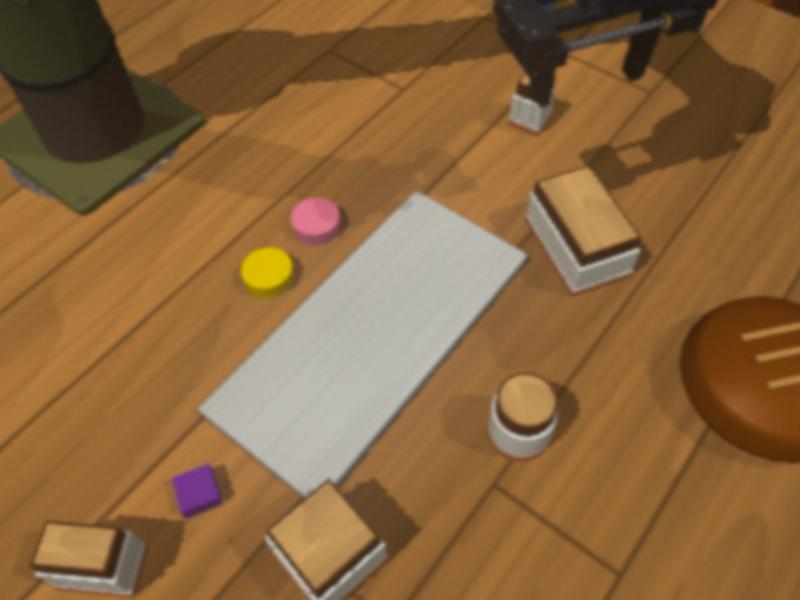

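View pics/fin_top.png

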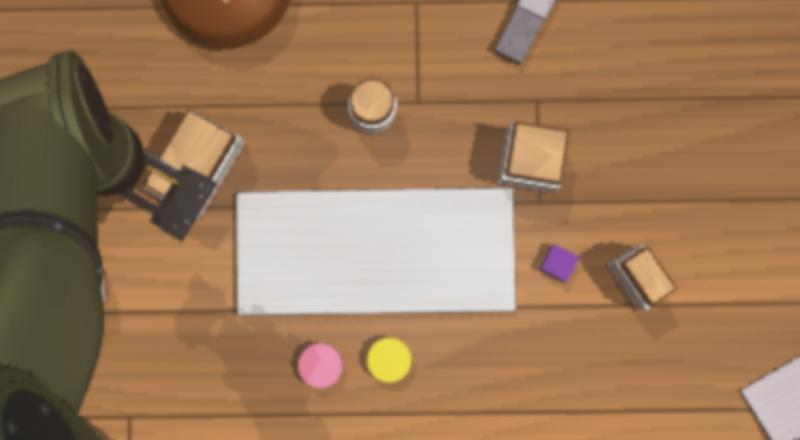

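```bash
python3 -m creep '[[0,0,0.05,-0.03,0],[0,0,0.1,-0.03,0],[0,0.03,0.15,-0.03,0],[0,0.05,0.2,-0.03,0],[0,0.05,0.2,-0.03,0],[0,0.05,0.2,-0.03,0]]' 20; python3 fin.py | grep -v round; python3 -c "
from h import *
st()"
```

```text
clock: 46.7
tool_pos: [0.4927, 0.0457, 0.2301]
eef_rot: [0.963, -0.268, 0.0, -0.0]
contact_force: [0.7, 0.7, 0.3]
opening: 0.999
top large_oblong 0.75 [596.2 217.4 150. ] 0.961
top small_oblong 0.74 [ 442.8 -352.7   33.8] 0.914
top small_oblong 0.3 [547.2 198.3 121.7] 0.362
top small_square 0.83 [441.6 360.2   4.5] 0.901
top small_square 0.78 [ 459.9 -242.9   59.4] 0.903
scene large_oblong 0.88 [594.4 214.6 148.6] 0.962
scene large_square 0.69 [ 597.8 -220.8   79.7] 0.977
scene small_oblong 0.61 [ 443.1 -353.    33.8] 0.962
scene small_oblong 0.36 [667.8 -11.   83.3] 0.695
scene small_oblong 0.24 [ 481.6 -349.7   80.1] 0.46
scene small_square 0.78 [ 485.4 -259.9   64.3] 0.891
scene small_square 0.64 [447.2 358.3  25. ] 0.623
t 47.3 pos [492.4  45.1 230. ] x-axis yaw -31.14 z [ 0. -0. -1.] F [ 0.  -1.2 -0.8] open 88.0
```

View pics/fin_scene.png

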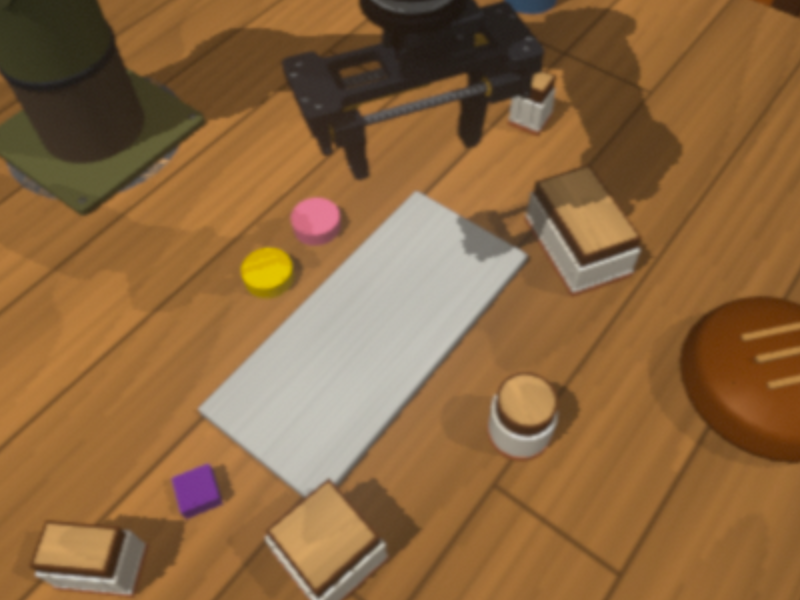

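All five lids sit on their pots and the arm is clear, so I'm handing the job in.

```bash
python3 -c "
from plant import r
print(r.finish_job())"
```

```text
the job is handed in; nothing more can be done
None
```

All five lids are on their own pots, and I handed the job in at about 47 s. I lowered each lid until it touched the rim (4 to 9.5 N on the wrist), then let go. The purple, pink and yellow look-alikes were not touched.

- **Wrist camera, after each release:** every lid lay within about 1 mm and 1° of the pot position I had measured.
- **Top and scene cameras, at the end:** these agreed with the wrist camera to about 1–3 mm, which is roughly the calibration limit. The last pictures show all five lids flat on their pots, the slab empty and the gripper open and clear.
- **Weak or missed readings:**
  - The final scene fit of the small square lid was poor because the gripper partly hid it; the final top view put it on its pot.
  - The top view also read the large oblong and small square lids about 1° off from the wrist camera.
  - In the last top view the large square lid was not reported, but an earlier top view and the last scene view both had it.

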